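# Load the drying tray and start it

## Robot

A 6-joint arm with a two-finger parallel gripper is mounted at the origin on the work surface. World frame = base frame: x ahead of the robot, y to its left, z up, the work surface at z = 0. Lengths are in mm, angles in degrees, forces in N, time in s.
With the tool pointing down it reaches from about 300 to 850 mm from the base axis. Payload 4.2 kg.
Tool frame: the origin (TCP) lies on the centre line of the jaws, within the pads' length; the fingertips stand 14 mm ahead of it and the grasp point (between the pads) lies 5 mm behind it; z points along the fingers, y is the line along which they close (so a half turn about z gives the same grasp; the last joint's range is limited). The gripper opens to 91 mm and grips with 3 to 60 N. Pads are 32 mm wide; open, the fingers measure 118 mm over their backs; the gripper's body (76 mm by 178 mm) begins 60 mm behind the grasp point.
Start: joints at [67.208, 18.312, 89.639, -0, 72.044, -1.146], TCP at [212.107, 534.465, 227.976] pointing down, gripper open.
Joint ranges: [-177.97, 177.97], [-48.28, 115.42], [12.27, 149.76], [-77.06, 257.06], [2.81, 150.46], [-146.56, 146.56]. Speed limits (degrees/s): [147.25, 147.25, 180, 180, 180, 180].

## Interface

Orientations are given as [roll, pitch, yaw] about the fixed x, y, z axes, in that order (R = Rz(yaw) Ry(pitch) Rx(roll)).
In Python, from workcell import * gives the robot as it stands. The module is installed in compiled form; this text tells all that it offers.
- The arm moves only by the shell command python3 -m crank 'ROWS' [FORCE]. ROWS is JSON, a list of rows, each an object of numbers: "grip": the finger opening in m, from 0 to 0.0912; "x", "y", "z": the shift along the tool's x, y, z in m; "yaw": the turn about the tool's z in rad. In form: [{"grip": .., "x": .., "y": .., "z": .., "yaw": ..}, ...]. A call has exactly 5 rows; each row is the pose to reach, as a shift and turn from the pose commanded when the call began, along the tool's axes at that moment; what a row does not reach only later rows make up. A row lasts 1/12 s, in which the tool goes at most 41.7 mm and 7.16 degrees, less where a joint would pass 70% of its speed; a pose out of reach is approached as far as the arm can. A call with a gripper value outside its range is refused whole. The fingers move at their own pace and stop on an object; FORCE is the grip in N (left out, the last holds). Time passes only in rows, so rows that repeat a pose let the fingers close, or fill a call up. It gives the time, the measured TCP pose, the force, the opening and the grip force at its end, in the units of the state.
- state(): the state, without advancing time (a new reading comes with each control period).
- grab_frame(name): name is "scene" or "top" or "wrist"; returns the picture (480x640x3 uint8, red, green, blue); there is no depth.
- camera_model(name): a dict with "intrinsics" (3x3 intrinsics, pixels), "distortion" ([k1, k2, p1, p2, k3] as OpenCV has them; the pictures are not rectified), "R" (3x3) and "t" (3): a world point X has camera coordinates R X + t. Camera axes: x right, y down, z forward; pixel columns grow to the right and rows downward; lengths in mm; the calibration is good to about 2 mm. A picture is of the moment at which its call begins: read the wrist's pose just before it. camera_model takes no time and is no camera call; for the wrist camera it gives the pose at the moment of the call.
- job_done(): hands the job in; it is judged then, once.
The state is a dict: "time_s": time; "qpos": joint angles; "qvel": joint speeds; "effort": joint torques, N m; "ee_pos": TCP position; "ee_rot": TCP orientation; "force": force on the tool from outside, world axes, zero at the start; "torque": the same for the moment, N m; "gripper_width": finger opening in mm; "gripper_force": force on a finger pad.
Only numpy, scipy, OpenCV 4.12 (cv2) and the standard library are available. Lean on these libraries where they do the work, as an engineer would, in place of code of your own. Each camera call takes 0.05 s, during which the arm holds its last target. There are 200 camera calls.

## Task

Get the lab's drying tray going: take any dry rubber bung left in its lanes out to the white dish, lay each washed tool flat in the lane whose coloured end matches its handle, with the handle at that coloured end, and set every blue screw cap from the rack rim down (closed top up) in its own cap pocket. When everything present is in place, press the green start button fully down. Do not disturb the bottles and glassware standing around.

Things in the scene. Friction and masses are not known exactly. Their poses are not given: they have to be found in the camera images.
- dryer: Warm-air drying tray, fixed, grey slab 250 mm (x) by 344 mm (y), deck 30 mm high; origin: centre of its underside; z up, x away from the robot, up to 0.1 rad of yaw. Along its +y edge a white console, 56 mm wide, rises 20 mm above the deck, with the start button. Along its -y edge are three cap pockets, centred at x = -80, 0, +80 mm, y = -130 mm in its frame. Four lanes lie between.
- pocket_b (a point): Middle cap pocket, centre of its floor, at deck height, same axes as the tray. Each pocket is a black round pad between four steel posts, 8 mm thick and 9 mm high, at (+-24, +-24) mm, leaving 40 mm gaps on all sides for fingers; a cap lies between them with 3 to 4 mm of play. The other two are 80 mm along x and -x. Any cap in any pocket, one each.
- lane_blue: Metal lane, fixed on the deck, 230 mm (x) by 48 mm; origin: centre of its underside; -x points to its blue end (wall and floor patch), near or far. Floor 4 mm above the origin; inside 210 by 42 mm; end walls 20 mm, side walls 18 mm above the origin; side walls only beyond 54 mm from the centre, the middle is open for fingers. Lanes 50 mm apart, order varies.
- lane_red: Metal lane, fixed on the deck, 230 mm (x) by 48 mm; origin: centre of its underside; -x points to its red end (wall and floor patch), near or far. Floor 4 mm above the origin; inside 210 by 42 mm; end walls 20 mm, side walls 18 mm above the origin; side walls only beyond 54 mm from the centre, the middle is open for fingers. Lanes 50 mm apart, order varies.
- lane_yellow: Metal lane, fixed on the deck, 230 mm (x) by 48 mm; origin: centre of its underside; -x points to its yellow end (wall and floor patch), near or far. Floor 4 mm above the origin; inside 210 by 42 mm; end walls 20 mm, side walls 18 mm above the origin; side walls only beyond 54 mm from the centre, the middle is open for fingers. Lanes 50 mm apart, order varies.
- lane_green: Metal lane, fixed on the deck, 230 mm (x) by 48 mm; origin: centre of its underside; -x points to its green end (wall and floor patch), near or far. Floor 4 mm above the origin; inside 210 by 42 mm; end walls 20 mm, side walls 18 mm above the origin; side walls only beyond 54 mm from the centre, the middle is open for fingers. Lanes 50 mm apart, order varies.
- spatula: Spatula, blue handle, loose, 60 g, 165 mm long along x, lying flat on a blue board (3 mm thick); origin: middle of the handle, on the flat underside; z up. Handle 14 mm wide, 12 mm high, from -49 to +49 mm, then steel blade 22 mm wide, 3 mm thick up to +116 mm; the tool's middle (+33.5 mm) is still on the handle: grip there, across. May be absent.
- scoop: Scoop, red handle, loose, 60 g, 165 mm long along x, lying flat on a blue board (3 mm thick); origin: middle of the handle, on the flat underside; z up. Handle 14 mm wide, 12 mm high, from -49 to +49 mm, then steel trough 22 mm wide, 14 mm high up to +116 mm; the tool's middle (+33.5 mm) is still on the handle: grip there, across. May be absent.
- brush: Brush, yellow handle, loose, 60 g, 165 mm long along x, lying flat on a blue board (3 mm thick); origin: middle of the handle, on the flat underside; z up. Handle 14 mm wide, 12 mm high, from -49 to +49 mm, then brush head 22 mm wide, 18 mm high, bristles on top up to +116 mm; the tool's middle (+33.5 mm) is still on the handle: grip there, across. May be absent.
- paddle: Paddle, green handle, loose, 60 g, 165 mm long along x, lying flat on a blue board (3 mm thick); origin: middle of the handle, on the flat underside; z up. Handle 14 mm wide, 12 mm high, from -49 to +49 mm, then thin shank with a round steel disc of 24 mm, 4 mm thick up to +116 mm; the tool's middle (+33.5 mm) is still on the handle: grip there, across. May be absent.
- cap_1: Blue screw cap, loose, 30 g, 54 mm across, 26 mm tall, hollow (wall 4.5 mm): one end closed, the other an open rim; origin: its centre; x runs along its axis, out of the closed top. Starts on edge (x level) in the rack, centre 39 mm above the bench, top facing either way. Rim down, x points up and the centre is 13 mm above its support. May be absent.
- cap_2: Blue screw cap, loose, 30 g, 54 mm across, 26 mm tall, hollow (wall 4.5 mm): one end closed, the other an open rim; origin: its centre; x runs along its axis, out of the closed top. Starts on edge (x level) in the rack, centre 39 mm above the bench, top facing either way. Rim down, x points up and the centre is 13 mm above its support. May be absent.
- cap_3: Blue screw cap, loose, 30 g, 54 mm across, 26 mm tall, hollow (wall 4.5 mm): one end closed, the other an open rim; origin: its centre; x runs along its axis, out of the closed top. Starts on edge (x level) in the rack, centre 39 mm above the bench, top facing either way. Rim down, x points up and the centre is 13 mm above its support. May be absent.
- rack: White rack, fixed, base 60 mm (x) by 224 mm (y), 8 mm thick; origin: centre of its underside. Three slots along y, 84 mm apart; each holds a cap on edge, its axis along the rack's x. Slot walls rise to 26 mm but reach only 23 mm either side of the cap's middle along y, so the cap's sides (along y) are free above the base. Lift caps straight up.
- bung_1: Orange rubber bung, loose, 30 g or so, tapered: 25 mm across at the bottom, 30 mm at the top, 30 mm tall, standing upright in a lane near its middle; origin: centre of its underside. One may be absent.
- bung_2: Orange rubber bung, loose, 30 g or so, tapered: 25 mm across at the bottom, 30 mm at the top, 30 mm tall, standing upright in a lane near its middle; origin: centre of its underside. One may be absent.
- dish: White square dish, fixed, 110 mm by 110 mm, walls 4 mm thick and 25 mm high, floor 4 mm; origin: centre of its underside.
- start_top (a point): Centre of the top of the green round start button (28 mm across), about 72 mm above the bench, pressed straight down.
- start (a joint): Start button travel, 0 at rest to 0.006 m fully down; springs back; about 5 N presses it fully down.
- amber_bottle: Bystander: amber glass bottle, 72 mm wide, 170 mm tall, loose, upright; origin: centre of its underside. Leave alone.
- vial: Bystander: small clear jar with red lid, 28 mm wide, 55 mm tall, in front of the drying tray (robot side), loose, upright; origin: centre of its underside. Leave alone.
- flask: Bystander: conical flask with orange stopper, 76 mm wide, 127 mm tall, loose, upright; origin: centre of its underside. Leave alone.
- beaker: Bystander: glass beaker, 64 mm wide, 80 mm tall, loose, upright; origin: centre of its underside. Leave alone.
- indicator: Bystander: small green glass bottle, 30 mm wide, 70 mm tall, near the cap rack (robot side), loose, upright; origin: centre of its underside. Leave alone.
Things that resemble listed ones, but are neither listed nor needed, are in the scene too. What is shaped like the cap_3 but turquoise is not meant. Several things look just like the dish: the one meant starts nearest to the robot's base.

How it is judged:
By the outcome, as a careful person would: the job done as asked, in the order asked, and still so for the second after the job is handed in, with the robot touching nothing.
Of spatula, scoop, brush, paddle only 2 to 4 are there at a start; the rules pass over those that are not, and their reading is None.
Of cap_1, cap_2, cap_3 only 2 to 3 are there at a start; the rules pass over those that are not, and their reading is None.
Of bung_1, bung_2 only 1 to 2 are there at a start; the rules pass over those that are not, and their reading is None.
At some moment in a run one of spatula, scoop, brush, paddle may be knocked a few centimetres aside while the robot is not near it.
It also fails if it takes over 210 s, if anything falls off the work surface, if the arm or the gripper's body presses on something with over 40 N, if the wrist force passes 120 N, or if a joint passes its speed limit or range.

## Working session

There is one attempt and no reset: what is moved stays moved. The work goes in short steps, Python scripts to look and compute and a shell command to move; the robot and the scene stay as the last step left them, time stands still between calls to the robot, and variables do not carry over. Pictures are saved under pics/ and viewed, at most 14 in all, crops included, and the job is handed in when it is done.

```bash
mkdir -p pics; python3 - <<'E'
from workcell import *
import cv2, numpy as np
for n in ("top","scene"):
    f=grab_frame(n); cv2.imwrite(f"pics/{n}0.png",f[:,:,::-1]); m=camera_model(n); print(n,m)
print(state())
E
```

```text
top {'intrinsics': array([[488.2759958 ,   0.        , 318.89130018],
       [  0.        , 488.2759958 , 237.61638804],
       [  0.        ,   0.        ,   1.        ]]), 'distortion': array([-0.02846775,  0.        ,  0.        ,  0.        ,  0.        ]), 'R': array([[ 0.011217  , -0.99986847,  0.01171398],
       [-0.99956881, -0.01153001, -0.02700467],
       [ 0.02713618, -0.01140602, -0.99956667]]), 't': array([ -44.25549757,  536.93794227, 1060.41934332])}
scene {'intrinsics': array([[457.90210524,   0.        , 309.07725523],
       [  0.        , 457.90210524, 238.62012776],
       [  0.        ,   0.        ,   1.        ]]), 'distortion': array([-0.03427547,  0.        ,  0.        ,  0.        ,  0.        ]), 'R': array([[ 0.77232376,  0.63498214, -0.01771154],
       [ 0.39827498, -0.50576331, -0.76523232],
       [-0.4948667 ,  0.58395304, -0.64351052]]), 't': array([-384.94955989, -178.71979956, 1513.83745838])}
{'time_s': 0.1, 'qpos': array([ 6.72089265e+01,  1.83472935e+01,  8.96984652e+01, -1.07577489e-03,
        7.20450226e+01, -1.14689753e+00]), 'qvel': array([-0.04928107, -0.11677733, -0.10362269,  0.12483354, -0.0777799 ,
       -0.01718819]), 'effort': array([-6.93048823e-04, -4.13336742e+01, -2.32510346e+01,  7.27772014e-02,
        4.21850430e-02, -6.27203940e-05]), 'ee_pos': array([211.93130891, 534.05701388, 227.21765271]), 'ee_rot': array([-1.79909216e+02, -7.94407677e-04,  1.58356156e+02]), 'force': array([ 0.313993  , -0.22811096, -0.8380375 ]), 'torque': array([-0.00709691, -0.07696049, -0.06866409]), 'gripper_force': 0.0, 'gripper_width': 91.0656975532476}
```

View pics/top0.png

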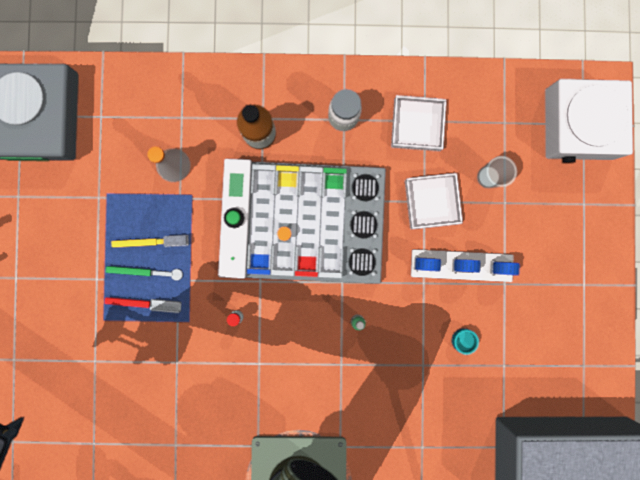

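View pics/scene0.png

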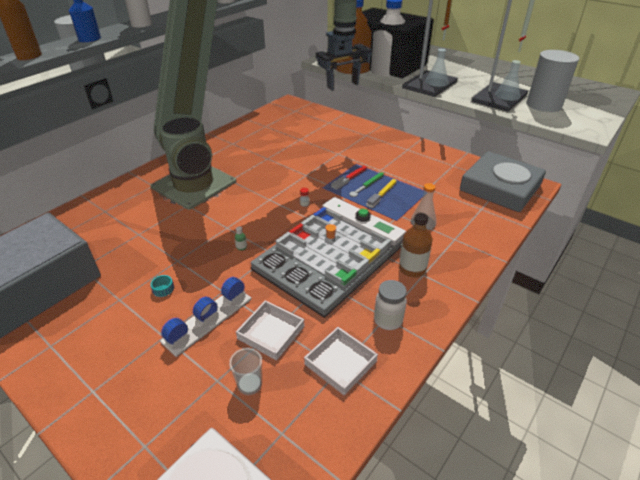

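```bash
cat > h.py <<'E'
from workcell import *
import cv2, numpy as np
def ray(cam,px):
    K=cam["intrinsics"]; R=np.array(cam["R"]); t=np.array(cam["t"])
    p=cv2.undistortPoints(np.array(px,float).reshape(-1,1,2),K,cam["distortion"]).reshape(-1,2)
    d=np.c_[p,np.ones(len(p))]@R
    return -R.T@t, d/np.linalg.norm(d,axis=1)[:,None]
def onplane(cam,px,z):
    o,d=ray(cam,px); return o+d*((z-o[2])/d[:,2])[:,None]
def tri(c1,p1,c2,p2):
    o1,d1=ray(c1,p1); o2,d2=ray(c2,p2); d1=d1[0];d2=d2[0]
    s=np.linalg.lstsq(np.c_[d1,-d2],o2-o1,rcond=None)[0]
    a=o1+s[0]*d1;b=o2+s[1]*d2
    return (a+b)/2,np.linalg.norm(a-b)
def proj(cam,X):
    return cv2.projectPoints(np.array(X,float).reshape(-1,1,3),cv2.Rodrigues(np.array(cam["R"]))[0],np.array(cam["t"],float),cam["intrinsics"],cam["distortion"])[0].reshape(-1,2)
HSV=dict(red=[((0,190,110),(5,255,255)),((173,150,90),(180,255,255))],yellow=[((22,150,120),(34,255,255))],
 green=[((48,120,60),(80,255,255))],blue=[((108,140,90),(125,255,255))],orange=[((9,200,190),(18,255,255))])
def mask(f,c):
    h=cv2.cvtColor(f,cv2.COLOR_RGB2HSV); m=0
    for lo,hi in HSV[c]: m=m|cv2.inRange(h,lo,hi)
    return m
def blobs(f,c,amin=20,roi=None):
    m=mask(f,c)
    if roi is not None:
        r=np.zeros_like(m); r[roi[1]:roi[3],roi[0]:roi[2]]=255; m=m&r
    out=[]
    for k in cv2.findContours(m,cv2.RETR_EXTERNAL,cv2.CHAIN_APPROX_NONE)[0]:
        b=np.zeros_like(m); cv2.drawContours(b,[k],-1,255,-1); ys,xs=np.nonzero(b)
        if len(xs)>=amin: out.append((len(xs),(xs.mean(),ys.mean()),cv2.minAreaRect(k)))
    return sorted(out,key=lambda o:-o[0])
def grab(n,save=None):
    cam=camera_model(n); f=grab_frame(n)
    if save: cv2.imwrite(f"pics/{save}.png",f[:,:,::-1])
    return cam,f
def plan(X,Y,Z,yaw=None,n=None):
    """print per-call shifts (tool axes, m, rad) from the measured pose; yaw=world yaw of tool x (mod 180)"""
    s=state(); p=s["ee_pos"]; th=s["ee_rot"][2]
    dy=0 if yaw is None else (yaw-th+90)%180-90
    q6=s["qpos"][5]
    D=np.array([X,Y,Z],float)-p
    n=n or int(max(1,np.ceil(abs(dy)/34),np.ceil(np.linalg.norm(D)/195)))
    print("pose",p.round(1),round(th,2),"q6",round(q6,1),"D",D.round(1),"dyaw",round(dy,2))
    for i in range(n):
        a=np.radians(th+dy*i/n); c,s_=np.cos(a),np.sin(a); d=D/n
        print(f' "x":{(c*d[0]+s_*d[1])/1e3:.4f},"y":{(s_*d[0]-c*d[1])/1e3:.4f},"z":{-d[2]/1e3:.4f},"yaw":{-np.radians(dy/n):.4f}')
E
python3 - <<'E'
from h import *
T,S=[(camera_model(n),cv2.imread(f"pics/{n}0.png")[:,:,::-1].copy()) for n in("top","scene")]
for nm,(c,f) in(("top",T),("scene",S)):
  for col in HSV:
    for a,p,r in blobs(f,col,15)[:9]:
        if nm=="top" and not(90<p[0]<560 and 80<p[1]<360): continue
        print(nm,col,a,np.round(p,1),"rect",np.round(r[0],1),np.round(r[1],1),round(r[2]), onplane(c,[p],35 if nm=="top" else 0).round(0)[0][:2])
E
python3 -c "
import cv2
f=cv2.imread('pics/top0.png')[140:330,90:400];cv2.imwrite('pics/top0c.png',cv2.resize(f,None,fx=2.55,fy=2.55,interpolation=3))"
```

```text
top red 299 [127.1 302. ] rect [126.9 302.1] [44.4  6.9] 5 [395. 368.]
top red 184 [306.4 262.9] rect [306.5 262.9] [15.8 11.3] 4 [483. -12.]
top red 122 [232.6 319.4] rect [232.5 319.5] [11. 11.] 90 [361. 143.]
top red 69 [306.4 273.3] rect [306.  273.5] [ 3. 20.] 90 [460. -12.]
top yellow 297 [136.5 242.3] rect [137.  242.3] [ 6.  50.2] 87 [522. 350.]
top yellow 209 [286.9 179.4] rect [287.  179.4] [16.8 12.2] 4 [660.  32.]
top yellow 108 [287.1 168. ] rect [287. 168.] [ 4. 22.] 90 [685.  32.]
top green 305 [128.  270.5] rect [128.  270.5] [44.4  6.8] 5 [462. 367.]
top green 207 [334.1 181.7] rect [334. 182.] [12. 16.] 90 [657. -69.]
top green 167 [232.6 217.2] rect [232.5 217. ] [14. 13.] 90 [578. 147.]
top green 106 [334.3 170.2] rect [334.5 170.2] [21.2  4.9] 4 [681. -69.]
top blue 283 [466.9 265.4] rect [467.  265.5] [11. 24.] 90 [ 481. -355.]
top blue 281 [505.7 267.8] rect [505.6 267.9] [24.8 11.3] 4 [ 476. -440.]
top blue 274 [427.6 263.8] rect [427.7 263.8] [24.1 11.3] 4 [ 483. -271.]
top blue 214 [259.2 260.8] rect [259.5 261. ] [12. 17.] 90 [486.  89.]
top blue 113 [257.8
[... 754 characters left out ...]
3.  212.5] [5. 8.] 90 [528. 221.]
scene blue 579 [81.  19.3] rect [80.5 20.5] [41. 23.] 90 [-2310.   884.]
scene blue 199 [170.8 327. ] rect [171.2 327.5] [12.5 23.4] 47 [ 429. -420.]
scene blue 170 [201.1 305.5] rect [201.8 305.8] [10.6 21.2] 45 [ 433. -332.]
scene blue 149 [229.2 285. ] rect [229.1 285.4] [10.6 19.7] 41 [ 436. -242.]
scene blue 101 [393.6   3.3] rect [394.    3.5] [ 7. 14.] 90 [-740. 2485.]
scene blue 37 [326.6 217.3] rect [326.7 217.1] [8.5 4.9] 27 [457. 133.]
scene blue 31 [319.7 211.3] rect [319.3 211.5] [ 2.8 11.6] 56 [422. 143.]
scene blue 31 [358.8   2.8] rect [359.   3.] [6. 4.] 90 [-955. 2347.]
scene orange 40 [429.2 186.2] rect [429.5 186.5] [5. 9.] 90 [618. 469.]
```

View pics/top0c.png

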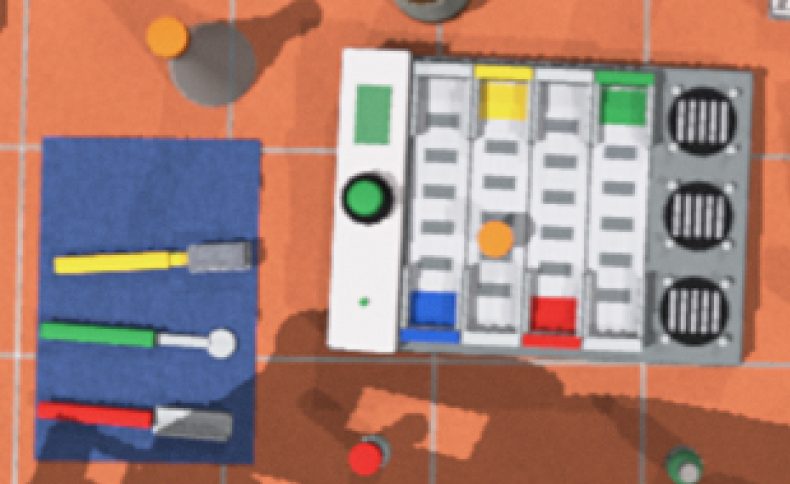

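```bash
python3 - <<'E'
from h import *
T,S=[(camera_model(n),cv2.imread(f"pics/{n}0.png")[:,:,::-1].copy()) for n in("top","scene")]
t,s=T[0],S[0]
def P(n,px,z): print(n,onplane(t,[px],z).round(1)[0])
def B(n,a,b): X,e=tri(t,a,s,b); print("tri",n,X.round(1),round(e,1))
B("button",(232.6,217.2),(363,212.1)); P("button",(232.6,217.2),72)
B("yelpatch",(286.9,179.4),(369.9,253.2));B("greenwall+patch",(334.1,178),(345.3,274.5))
B("redwall",(306.4,273.3),(295.9,227.8));B("bluewall",(257.8,271.1),(319.7,211.3))
B("scoop h",(127.1,302),(356.7,171.3));B("brush",(136.5,242.3),(387.4,186.8));B("paddle",(128,270.5),(372.7,178.7))
for n,c in zip("123",[(427.6,263.8),(466.9,265.4),(505.7,267.8)]): P("captop"+n,c,60)
for n,c in(("yel",(287,168)),("grn",(334.4,170.2)),("blu",(258,271.1)),("red",(306,273.4))): P("wall "+n,c,50)
P("bungtop",(284,234),64)
h=cv2.cvtColor(T[1],cv2.COLOR_RGB2HSV)
m=cv2.inRange(h,(0,0,0),(180,255,70)); m[:,:345]=0;m[:165]=0;m[285:]=0;m[:,385:]=0
m=cv2.morphologyEx(m,cv2.MORPH_CLOSE,np.ones((7,7)))
for k in cv2.findContours(m,0,1)[0]:
    if cv2.contourArea(k)>200: c,r=cv2.minEnclosingCircle(k); P("pocket r%.1f"%r,c,30)
# dishes (white)
m=cv2.inRange(h,(0,0,170),(180,60,255)); m[:,:380]=0;m[:,475:]=0;m[:160]=0;m[240:]=0
k=max(cv2.findContours(m,0,1)[0],key=cv2.contourArea); r=cv2.minAreaRect(k);print(r);P("dish",r[0],25)
E
```

```text
tri button [576.3 141.3  68.8] 1.3
button [575.6 140.4  72. ]
tri yelpatch [664.9  35.6  38.9] 12.8
tri greenwall+patch [665.6 -67.   42.4] 5.3
tri redwall [461.9 -11.8  53.1] 1.7
tri bluewall [464.8  89.6  50.8] 0.4
tri scoop h [394.2 375.7  16.8] 2.5
tri brush [524.  358.3  17.1] 3.9
tri paddle [460.7 374.7  14.7] 1.1
captop1 [ 484.  -264.8   60. ]
captop2 [ 481.5 -347.5   60. ]
captop3 [ 477.3 -429.5   60. ]
wall yel [682.3  31.2  50. ]
wall grn [678.9 -68.8  50. ]
wall blu [464.6  89.1  50. ]
wall red [460.9 -11.5  50. ]
bungtop [542.5  34.8  64. ]
pocket r13.3 [ 486.7 -130.3   30. ]
pocket r13.1 [ 566.4 -133.3   30. ]
pocket r13.2 [ 646.4 -135.8   30. ]
((434.91864013671875, 206.3001708984375), (62.43975830078125, 51.143775939941406), 83.36748504638672)
dish [ 607.6 -288.4   25. ]
```

```bash
python3 -c "
from h import *
plan(542.5,35,215,177.95)"
```

```text
pose [211.9 534.1 227.2] 158.36 q6 -1.1 D [ 330.6 -499.1  -12.2] dyaw 19.59
 "x":-0.1228,"y":-0.0855,"z":0.0031,"yaw":-0.0855
 "x":-0.1151,"y":-0.0957,"z":0.0031,"yaw":-0.0855
 "x":-0.1065,"y":-0.1051,"z":0.0031,"yaw":-0.0855
 "x":-0.0971,"y":-0.1139,"z":0.0031,"yaw":-0.0855
```

```bash

python3 -m crank '[{"grip":0.091,"x":-0.02,"y":-0.015,"z":0,"yaw":-0.02},{"grip":0.091,"x":-0.05,"y":-0.035,"z":0,"yaw":-0.04},{"grip":0.091,"x":-0.08,"y":-0.055,"z":0,"yaw":-0.06},{"grip":0.091,"x":-0.105,"y":-0.073,"z":0.003,"yaw":-0.0855},{"grip":0.091,"x":-0.1228,"y":-0.0855,"z":0.003,"yaw":-0.0855}]'
python3 -m crank '[{"grip":0.091,"x":-0.023,"y":-0.019,"z":0,"yaw":-0.02},{"grip":0.091,"x":-0.046,"y":-0.038,"z":0,"yaw":-0.04},{"grip":0.091,"x":-0.069,"y":-0.057,"z":0,"yaw":-0.06},{"grip":0.091,"x":-0.092,"y":-0.076,"z":0.003,"yaw":-0.0855},{"grip":0.091,"x":-0.1151,"y":-0.0957,"z":0.003,"yaw":-0.0855}]'
python3 -m crank '[{"grip":0.091,"x":-0.021,"y":-0.021,"z":0,"yaw":-0.02},{"grip":0.091,"x":-0.042,"y":-0.042,"z":0,"yaw":-0.04},{"grip":0.091,"x":-0.063,"y":-0.063,"z":0,"yaw":-0.06},{"grip":0.091,"x":-0.084,"y":-0.084,"z":0.003,"yaw":-0.0855},{"grip":0.091,"x":-0.1065,"y":-0.105,"z":0.003,"yaw":-0.0855}]'
python3 -m crank '[{"grip":0.091,"x":-0.025,"y":-0.03,"z":0,"yaw":-0.02},{"grip":0.091,"x":-0.05,"y":-0.06,"z":0,"yaw":-0.04},{"grip":0.091,"x":-0.075,"y":-0.088,"z":0.003,"yaw":-0.0855},{"grip":0.091,"x":-0.0971,"y":-0.1139,"z":0.003,"yaw":-0.0855},{"grip":0.091,"x":-0.0971,"y":-0.1139,"z":0.003,"yaw":-0.0855}]'
python3 - <<'E'
from h import *
s=state(); print(s["ee_pos"],s["ee_rot"])
c,f=grab("wrist","w1"); np.savez("pics/w1.npz",**c); print(c); print(proj(c,[[542.5,35,64],[571,-3,30]]))
E
```

```text
time_s: 0.52
ee_pos: [295.3, 407.0, 224.2]
ee_rot: [-179.9, -0.0, 163.3]
force: [0.2, 0.8, -0.7]
gripper_width: 91.0
gripper_force: 0.0
time_s: 0.93
ee_pos: [377.6, 283.4, 221.3]
ee_rot: [-180.0, -0.0, 168.2]
force: [0.5, -0.3, 0.6]
gripper_width: 90.8
gripper_force: 0.0
time_s: 1.35
ee_pos: [459.9, 158.8, 218.3]
ee_rot: [-180.0, -0.1, 173.1]
force: [0.3, 0.8, 0.2]
gripper_width: 90.9
gripper_force: 0.0
time_s: 1.77
ee_pos: [545.5, 30.8, 215.2]
ee_rot: [-179.9, 0.1, 177.7]
force: [0.3, -0.1, 0.5]
gripper_width: 90.9
gripper_force: 0.0
[545.51654883  30.75804292 215.15601377] [-1.79862030e+02  8.67357107e-02  1.77681354e+02]
{'intrinsics': array([[335.55728665,   0.        , 319.46905249],
       [  0.        , 335.55728665, 240.30319917],
       [  0.        ,   0.        ,   1.        ]]), 'distortion': array([-0.05914952,  0.        ,  0.        ,  0.        ,  0.        ]), 'R': array([[ 0.03927752,  0.99922492, -0.0026151 ],
       [ 0.95579716, -0.03680701,  0.29171396],
       [ 0.2913916 , -0.0139573 , -0.95650203]]), 't': array([ -51.70122572, -549.42192333,  221.17717786])}
[[324.13100848 226.01778278]
 [289.23882166 245.16256847]]
```

View pics/w1.png

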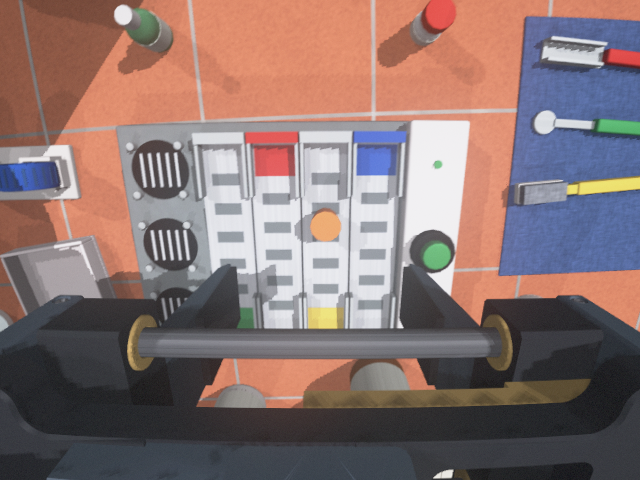

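```bash
python3 - <<'E'
from h import *
t=camera_model("top"); w=dict(np.load("pics/w1.npz")); f=cv2.imread("pics/w1.png")[:,:,::-1].copy()
def B(n,a,b): X,e=tri(t,a,w,b); print("tri",n,X.round(1),round(e,1))
for col in("red","blue","green","yellow"):
    for a,p,r in blobs(f,col,60): print(col,a,np.round(p,1),np.round(r[1],1))
HSV["orange"]=[((9,150,150),(20,255,255))]
b=[x for x in blobs(f,"orange",100,(300,200,350,250))]; print(b[:2])
B("bung",(284,234),b[0][1]); 
h=cv2.cvtColor(f,cv2.COLOR_RGB2HSV); m=cv2.inRange(h,(0,0,0),(180,255,70)); m[:,:125]=0;m[:130]=0;m[275:]=0;m[:,205:]=0
m=cv2.morphologyEx(m,cv2.MORPH_CLOSE,np.ones((9,9)))
for k in cv2.findContours(m,0,1)[0]:
    if cv2.contourArea(k)>300: c,r=cv2.minEnclosingCircle(k); print("pocket",c,r,onplane(w,[c],30).round(1))
plan(542.5,35,54,177.95)
E
```

```text
blue 1116 [ 21.1 176.4] [27. 45.]
blue 397 [377.5 163.3] [22. 23.]
blue 280 [371.2 136.3] [ 8. 36.]
green 546 [618.3 126.6] [43.3 12.9]
[]Traceback (most recent call last):
  File "<stdin>", line 8, in <module>
IndexError: list index out of range
```

```bash
python3 - <<'E'
from h import *
t=camera_model("top"); w=dict(np.load("pics/w1.npz")); f=cv2.imread("pics/w1.png")[:,:,::-1].copy()
h=cv2.cvtColor(f,cv2.COLOR_RGB2HSV)
for p in((325,226),(275,162),(272,138),(328,318),(625,58),(600,190),(620,127),(435,255),(435,15)): print(p,h[p[1],p[0]])
def B(n,a,b): X,e=tri(t,a,w,b); print("tri",n,X.round(1),round(e,1))
B("bung",(284,234),(325,226)); B("redwall",(306.2,273.3),(271.5,138)); B("blue",(258,271.1),(371.2,136.3)); B("pocket",(361.5,224),(170,243)); B("btn",(232.6,217.2),(435.5,253.5))
m=cv2.inRange(h,(0,0,0),(180,255,70)); m[:,:125]=0;m[:130]=0;m[275:]=0;m[:,205:]=0
m=cv2.morphologyEx(m,cv2.MORPH_CLOSE,np.ones((9,9)))
for k in cv2.findContours(m,0,1)[0]:
    if cv2.contourArea(k)>300: c,r=cv2.minEnclosingCircle(k); print("pocket",c,r,onplane(w,[c],30).round(1))
plan(542.5,35,54,177.95)
E
```

```text
(325, 226) [ 14 129 238]
(275, 162) [  0 150 228]
(272, 138) [  1 157 228]
(328, 318) [ 27 119 238]
(625, 58) [  0 170 223]
(600, 190) [ 27 133 238]
(620, 127) [ 68 129 182]
(435, 255) [ 66 103 188]
(435, 15) [  1 165 229]
tri bung [542.7  35.4  62.9] 1.0
tri redwall [460.5 -11.8  40.5] 0.4
tri blue [460.9 100.8 -70.8] 4.6
tri pocket [ 565.  -130.    31.9] 4.6
tri btn [575.8 143.   60.9] 1.8
pocket (168.0, 256.0) 23.086891174316406 [[ 578.4 -136.9   30. ]]
pose [543.6  33.1 215.1] 177.7 q6 -85.4 D [  -1.1    1.9 -161.1] dyaw 0.25
 "x":0.0012,"y":0.0018,"z":0.1611,"yaw":-0.0043
```

```bash

python3 -m crank '[{"grip":0.06,"x":0.001,"y":0.002,"z":0.035,"yaw":-0.004},{"grip":0.06,"x":0.001,"y":0.002,"z":0.07,"yaw":-0.004},{"grip":0.06,"x":0.001,"y":0.002,"z":0.10,"yaw":-0.004},{"grip":0.06,"x":0.001,"y":0.002,"z":0.12,"yaw":-0.004},{"grip":0.06,"x":0.001,"y":0.002,"z":0.13,"yaw":-0.004}]'
python3 -m crank '[{"grip":0.06,"x":0,"y":0,"z":0.015,"yaw":0},{"grip":0.06,"x":0,"y":0,"z":0.031,"yaw":0},{"grip":0.06,"x":0,"y":0,"z":0.031,"yaw":0},{"grip":0.02,"x":0,"y":0,"z":0.031,"yaw":0},{"grip":0.02,"x":0,"y":0,"z":0.031,"yaw":0}]' 15
python3 -m crank '[{"grip":0.02,"x":0,"y":0,"z":0,"yaw":0},{"grip":0.02,"x":0,"y":0,"z":0,"yaw":0},{"grip":0.02,"x":0,"y":0,"z":0,"yaw":0},{"grip":0.02,"x":0,"y":0,"z":0,"yaw":0},{"grip":0.02,"x":0,"y":0,"z":0,"yaw":0}]'
python3 -m crank '[{"grip":0.02,"x":0,"y":0,"z":-0.01,"yaw":0},{"grip":0.02,"x":0,"y":0,"z":-0.03,"yaw":0},{"grip":0.02,"x":0,"y":0,"z":-0.05,"yaw":0},{"grip":0.02,"x":0,"y":0,"z":-0.07,"yaw":0},{"grip":0.02,"x":0,"y":0,"z":-0.08,"yaw":0}]'
python3 -c "
from h import *
t=camera_model('top')
print(onplane(t,[[434.8,200.5]],25)); plan(618,-287,130,177.95)"
```

```text
time_s: 2.23
ee_pos: [538.9, 38.5, 83.0]
ee_rot: [180.0, -0.4, 178.2]
force: [-0.5, 0.0, -0.6]
gripper_width: 61.4
gripper_force: 0.0
time_s: 2.65
ee_pos: [542.4, 38.0, 56.1]
ee_rot: [180.0, 0.1, 178.2]
force: [0.6, 0.3, -0.2]
gripper_width: 49.4
gripper_force: 0.0
time_s: 3.07
ee_pos: [542.2, 37.4, 55.6]
ee_rot: [180.0, 0.1, 178.2]
force: [-0.3, -0.6, 3.7]
gripper_width: 28.2
gripper_force: 15.0
time_s: 3.48
ee_pos: [542.8, 37.6, 137.8]
ee_rot: [180.0, 0.2, 178.2]
force: [1.5, 0.3, -0.1]
gripper_width: 28.5
gripper_force: 15.0
[[ 620.23180939 -288.05833801   25.        ]]
pose [542.8  37.6 137.8] 178.17 q6 -85.4 D [  75.2 -324.6   -7.8] dyaw -0.22
 "x":-0.0428,"y":-0.1610,"z":0.0039,"yaw":0.0019
 "x":-0.0431,"y":-0.1609,"z":0.0039,"yaw":0.0019
```

```bash

python3 -m crank '[{"grip":0.02,"x":-0.01,"y":-0.03,"z":0,"yaw":0},{"grip":0.02,"x":-0.02,"y":-0.065,"z":0,"yaw":0},{"grip":0.02,"x":-0.03,"y":-0.1,"z":0,"yaw":0},{"grip":0.02,"x":-0.04,"y":-0.135,"z":0,"yaw":0},{"grip":0.02,"x":-0.044,"y":-0.17,"z":0.004,"yaw":0}]'
python3 -m crank '[{"grip":0.02,"x":-0.01,"y":-0.035,"z":0,"yaw":0},{"grip":0.02,"x":-0.02,"y":-0.07,"z":0,"yaw":0},{"grip":0.02,"x":-0.03,"y":-0.105,"z":0,"yaw":0},{"grip":0.02,"x":-0.042,"y":-0.135,"z":0,"yaw":0},{"grip":0.02,"x":-0.042,"y":-0.153,"z":0.004,"yaw":0}]'
python3 -m crank '[{"grip":0.02,"x":0,"y":0,"z":0.02,"yaw":0},{"grip":0.02,"x":0,"y":0,"z":0.045,"yaw":0},{"grip":0.02,"x":0,"y":0,"z":0.07,"yaw":0},{"grip":0.02,"x":0,"y":0,"z":0.09,"yaw":0},{"grip":0.02,"x":0,"y":0,"z":0.094,"yaw":0}]'
python3 -m crank '[{"grip":0.02,"x":0,"y":0,"z":0.006,"yaw":0},{"grip":0.02,"x":0,"y":0,"z":0.006,"yaw":0},{"grip":0.02,"x":0,"y":0,"z":0.006,"yaw":0},{"grip":0.045,"x":0,"y":0,"z":0.006,"yaw":0},{"grip":0.045,"x":0,"y":0,"z":0.006,"yaw":0}]'
python3 -m crank '[{"grip":0.045,"x":0,"y":0,"z":0,"yaw":0},{"grip":0.045,"x":0,"y":0,"z":0,"yaw":0},{"grip":0.045,"x":0,"y":0,"z":-0.02,"yaw":0},{"grip":0.045,"x":0,"y":0,"z":-0.05,"yaw":0},{"grip":0.045,"x":0,"y":0,"z":-0.09,"yaw":0}]'
python3 -m crank '[{"grip":0.091,"x":0,"y":0,"z":-0.03,"yaw":0},{"grip":0.091,"x":0,"y":0,"z":-0.06,"yaw":0},{"grip":0.091,"x":0,"y":0,"z":-0.09,"yaw":0},{"grip":0.091,"x":0,"y":0,"z":-0.11,"yaw":0},{"grip":0.091,"x":0,"y":0,"z":-0.11,"yaw":0}]'
python3 - <<'E'
from h import *
plan(500,330,225,177.95)
E
```

```text
time_s: 3.9
ee_pos: [581.6, -135.6, 131.6]
ee_rot: [-180.0, 0.1, 178.2]
force: [1.5, 0.3, -0.2]
gripper_width: 28.5
gripper_force: 15.0
time_s: 4.32
ee_pos: [619.1, -291.8, 127.2]
ee_rot: [-179.9, 0.2, 178.1]
force: [0.3, -0.9, -0.0]
gripper_width: 28.1
gripper_force: 15.0
time_s: 4.73
ee_pos: [614.1, -286.3, 28.4]
ee_rot: [179.8, -0.5, 178.2]
force: [-0.3, -0.1, -0.6]
gripper_width: 28.5
gripper_force: 15.0
time_s: 5.15
ee_pos: [618.2, -288.4, 28.5]
ee_rot: [-179.9, 0.1, 178.2]
force: [0.3, -0.0, -0.5]
gripper_width: 39.1
gripper_force: 0.0
time_s: 5.57
ee_pos: [615.6, -287.2, 115.1]
ee_rot: [179.8, -0.3, 178.2]
force: [1.1, -0.8, 0.1]
gripper_width: 45.1
gripper_force: 0.0
time_s: 5.98
ee_pos: [619.5, -289.1, 233.2]
ee_rot: [-179.7, 0.6, 178.2]
force: [0.5, -0.6, -0.2]
gripper_width: 75.4
gripper_force: 0.0
pose [ 619.5 -289.1  233.2] 178.18 q6 -114.2 D [-119.5  619.1   -8.2] dyaw -0.23
 "x":0.0348,"y":0.1538,"z":0.0021,"yaw":0.0010
 "x":0.0349,"y":0.1537,"z":0.0021,"yaw":0.0010
 "x":0.0351,"y":0.1537,"z":0.0021,"yaw":0.0010
 "x":0.0352,"y":0.1537,"z":0.0021,"yaw":0.0010
```

```bash
python3 -c "
from h import *
plan(455,320,230,90,4)"
```

```text
pose [ 619.5 -289.1  233.2] 178.18 q6 -114.2 D [-164.5  609.1   -3.2] dyaw -88.18
 "x":0.0459,"y":0.1509,"z":0.0008,"yaw":0.3847
 "x":0.0992,"y":0.1226,"z":0.0008,"yaw":0.3847
 "x":0.1380,"y":0.0764,"z":0.0008,"yaw":0.3847
 "x":0.1566,"y":0.0190,"z":0.0008,"yaw":0.3847
```

```bash

python3 -m crank '[{"grip":0.091,"x":0.01,"y":0.03,"z":0,"yaw":0.08},{"grip":0.091,"x":0.02,"y":0.06,"z":0,"yaw":0.16},{"grip":0.091,"x":0.03,"y":0.09,"z":0,"yaw":0.24},{"grip":0.091,"x":0.038,"y":0.12,"z":0,"yaw":0.32},{"grip":0.091,"x":0.046,"y":0.151,"z":0,"yaw":0.385}]'
python3 -m crank '[{"grip":0.091,"x":0.02,"y":0.025,"z":0,"yaw":0.08},{"grip":0.091,"x":0.04,"y":0.05,"z":0,"yaw":0.16},{"grip":0.091,"x":0.06,"y":0.075,"z":0,"yaw":0.24},{"grip":0.091,"x":0.08,"y":0.1,"z":0,"yaw":0.32},{"grip":0.091,"x":0.099,"y":0.123,"z":0,"yaw":0.385}]'
python3 -m crank '[{"grip":0.091,"x":0.028,"y":0.015,"z":0,"yaw":0.08},{"grip":0.091,"x":0.056,"y":0.03,"z":0,"yaw":0.16},{"grip":0.091,"x":0.084,"y":0.045,"z":0,"yaw":0.24},{"grip":0.091,"x":0.112,"y":0.06,"z":0,"yaw":0.32},{"grip":0.091,"x":0.138,"y":0.076,"z":0,"yaw":0.385}]'
python3 -m crank '[{"grip":0.091,"x":0.038,"y":0.004,"z":0,"yaw":0.08},{"grip":0.091,"x":0.078,"y":0.008,"z":0,"yaw":0.16},{"grip":0.091,"x":0.115,"y":0.013,"z":0,"yaw":0.24},{"grip":0.091,"x":0.14,"y":0.017,"z":0,"yaw":0.32},{"grip":0.091,"x":0.157,"y":0.019,"z":0,"yaw":0.385}]'
python3 -m crank '[{"grip":0.091,"x":0,"y":0,"z":0,"yaw":0},{"grip":0.091,"x":0,"y":0,"z":0,"yaw":0},{"grip":0.091,"x":0,"y":0,"z":0,"yaw":0},{"grip":0.091,"x":0,"y":0,"z":0,"yaw":0},{"grip":0.091,"x":0,"y":0,"z":0,"yaw":0}]'
python3 - <<'E'
from h import *
c,f=grab("wrist","w2"); np.savez("pics/w2.npz",**c)
plan(455,320,230,90)
h=cv2.cvtColor(f,cv2.COLOR_RGB2HSV)
E
```

```text
time_s: 6.4
ee_pos: [575.0, -134.5, 225.9]
ee_rot: [-180.0, -0.1, 155.9]
force: [0.4, 0.1, 0.6]
gripper_width: 91.0
gripper_force: 0.0
time_s: 6.82
ee_pos: [534.2, 18.4, 226.0]
ee_rot: [-180.0, -0.1, 133.8]
force: [0.6, 0.7, -0.7]
gripper_width: 91.0
gripper_force: 0.0
time_s: 7.23
ee_pos: [492.7, 170.1, 226.1]
ee_rot: [-179.9, -0.0, 111.8]
force: [1.0, -0.2, 0.2]
gripper_width: 90.6
gripper_force: 0.0
time_s: 7.65
ee_pos: [451.5, 324.0, 225.9]
ee_rot: [-179.9, -0.0, 89.9]
force: [0.7, 0.0, 0.2]
gripper_width: 91.3
gripper_force: 0.0
time_s: 8.07
ee_pos: [453.2, 320.4, 226.9]
ee_rot: [-180.0, 0.0, 89.9]
force: [0.2, 0.1, -0.8]
gripper_width: 91.2
gripper_force: 0.0
pose [453.3 320.5 227. ] 89.88 q6 34.2 D [ 1.7 -0.5  3. ] dyaw 0.12
 "x":-0.0005,"y":0.0017,"z":-0.0030,"yaw":-0.0022
```

View pics/w2.png

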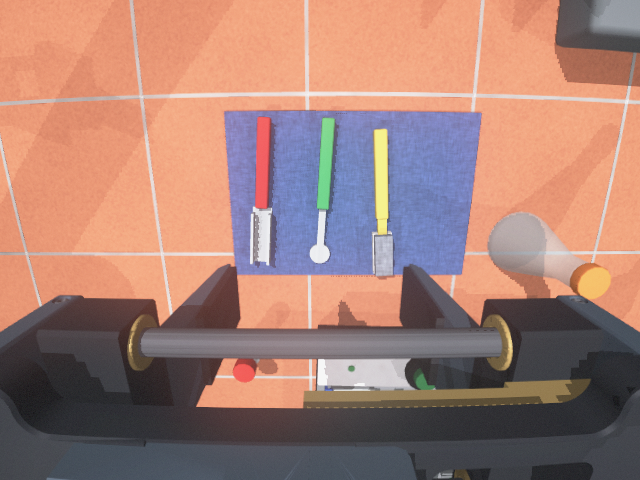

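```bash
cat >> h.py <<'E'
WH=dict(red=[((0,130,100),(3,255,255)),((174,130,100),(180,255,255))],yellow=[((24,100,120),(34,255,255))],green=[((55,100,80),(80,255,255))])
def tools(cam,f,roi=None,H=WH,z=14.5):
    """handle: far end, near end (head side), centre in world at height z"""
    out={}
    HSV.update(H)
    for c in("red","yellow","green"):
        b=[x for x in blobs(f,c,150,roi) if max(x[2][1])>3*min(x[2][1])]
        for a,p,r in b[:1]:
            q=cv2.boxPoints(r); i=np.argsort([np.linalg.norm(q[0]-q[k]) for k in(1,2,3)])
            s=1+i[0]; l=[k for k in(1,2,3) if k!=s]
            # pair short side ends
            o=[k for k in l if np.linalg.norm(q[s]-q[k])<np.linalg.norm(q[0]-q[k])]
            k1=o[0]; k0=[k for k in l if k!=k1][0]
            e=np.array([(q[0]+q[s])/2,(q[k0]+q[k1])/2]); W=onplane(cam,e,z)
            out[c]=(p,W,np.linalg.norm(W[0]-W[1]),min(r[1]))
    return out
def toolrep(o):
    for c,(p,W,L,w) in o.items():
        W=W[np.argsort(-W[:,1])]; u=(W[1]-W[0])/L
        g=W[0]+u*82.5
        print(c,"px",np.round(p,1),"ends",W[0].round(1)[:2],W[1].round(1)[:2],"L",round(L,1),"tool yaw",round(np.degrees(np.arctan2(u[1],u[0])),1),"grip",g.round(1)[:2])
E
python3 - <<'E'
from h import *
w=dict(np.load("pics/w2.npz")); f=cv2.imread("pics/w2.png")[:,:,::-1].copy()
o=tools(w,f,(225,105,480,280)); toolrep(o)
c,ft=grab("top"); 
H=dict(red=[((0,190,110),(5,255,255)),((173,150,90),(180,255,255))],yellow=[((22,150,120),(34,255,255))],green=[((48,120,60),(80,255,255))])
ot=tools(c,ft,(95,190,200,330),H); toolrep(ot)
for k in ot:
    if k in o: X,e=tri(c,ot[k][0],w,o[k][0]); print(k,X.round(1),round(e,1))
plan(*(522,319,60),90)
E
```

```text
red px [262.5 161.2] ends [395.3 425.5] [387.8 328.8] L 97.0 tool yaw -94.4 grip [388.9 343.2]
yellow px [381.1 179.3] ends [517.1 413.2] [525.7 299.4] L 114.1 tool yaw -85.7 grip [523.3 330.9]
green px [324.8 167.9] ends [461.8 418.1] [456.4 328.2] L 90.0 tool yaw -93.4 grip [456.8 335.7]
red px [130.9 302.4] ends [394.1 405. ] [388.2 328.4] L 76.8 tool yaw -94.4 grip [387.7 322.7]
yellow px [140.4 242.1] ends [520.2 394.1] [525.9 302.2] L 92.1 tool yaw -86.5 grip [525.3 311.8]
green px [132.1 270.9] ends [463.  406.1] [457.9 326.7] L 79.5 tool yaw -93.7 grip [457.7 323.8]
red [388.1 378.1 -13.8] 2.0
yellow [524.1 357.7  -8.1] 1.5
green [ 4.595e+02  3.716e+02 -1.000e-01] 0.5
pose [453.2 320.7 227. ] 89.88 q6 34.2 D [  68.8   -1.7 -167. ] dyaw 0.12
 "x":-0.0015,"y":0.0688,"z":0.1670,"yaw":-0.0021
```

```bash
python3 - <<'E'
from h import *
w=dict(np.load("pics/w2.npz")); t=camera_model("top")
for n,a,b in(("red",(127.1,302),(262.5,161.2)),("yel",(136.5,242.3),(381.1,179.3)),("grn",(128,270.5),(324.8,167.9))):
    X,e=tri(t,a,w,b); print(n,X.round(1),round(e,1))
print(onplane(w,[(328,118.5),(323,209),(381,129),(382,276),(319,263)],14.5).round(1))
plan(523.3,331,60,94.3)
E
```

```text
red [391.2 379.3   5.5] 1.6
yel [522.2 359.9   8.4] 0.9
grn [460.1 373.2  19.2] 2.4
[[462.2 423.6  14.5]
 [457.2 327.4  14.5]
 [518.1 413.2  14.5]
 [527.6 246.3  14.5]
 [452.6 263.   14.5]]
pose [453.2 320.7 227. ] 89.88 q6 34.2 D [  70.1   10.3 -167. ] dyaw 4.42
 "x":0.0105,"y":0.0700,"z":0.1670,"yaw":-0.0771
```

```bash

python3 -m crank '[{"grip":0.05,"x":0.003,"y":0.02,"z":0.035,"yaw":-0.04},{"grip":0.05,"x":0.006,"y":0.04,"z":0.07,"yaw":-0.077},{"grip":0.05,"x":0.01,"y":0.06,"z":0.105,"yaw":-0.077},{"grip":0.05,"x":0.01,"y":0.07,"z":0.14,"yaw":-0.077},{"grip":0.05,"x":0.01,"y":0.07,"z":0.167,"yaw":-0.077}]'
python3 -m crank '[{"grip":0.05,"x":0,"y":0,"z":0,"yaw":0},{"grip":0.05,"x":0,"y":0,"z":0.01,"yaw":0},{"grip":0.05,"x":0,"y":0,"z":0.02,"yaw":0},{"grip":0.05,"x":0,"y":0,"z":0.025,"yaw":0},{"grip":0.05,"x":0,"y":0,"z":0.025,"yaw":0}]'
python3 -c "
from h import *
plan(523.3,330.5,19,94.3)"
```

```text
time_s: 8.58
ee_pos: [524.7, 330.6, 57.2]
ee_rot: [-180.0, 0.0, 94.3]
force: [-0.1, -0.2, -0.7]
gripper_width: 60.2
gripper_force: 0.0
time_s: 9.0
ee_pos: [522.8, 331.5, 35.2]
ee_rot: [180.0, -0.0, 94.4]
force: [-0.7, -0.4, -0.4]
gripper_width: 49.9
gripper_force: 0.0
pose [522.8 331.5  35.2] 94.36 q6 26.9 D [  0.5  -1.  -16.2] dyaw -0.06
 "x":-0.0010,"y":0.0005,"z":0.0162,"yaw":0.0011
```

```bash

python3 -m crank '[{"grip":0.05,"x":-0.001,"y":0,"z":0.008,"yaw":0},{"grip":0.05,"x":-0.001,"y":0,"z":0.016,"yaw":0},{"grip":0.05,"x":-0.001,"y":0,"z":0.016,"yaw":0},{"grip":0.005,"x":-0.001,"y":0,"z":0.016,"yaw":0},{"grip":0.005,"x":-0.001,"y":0,"z":0.016,"yaw":0}]' 25
python3 -m crank '[{"grip":0.005,"x":0,"y":0,"z":0,"yaw":0},{"grip":0.005,"x":0,"y":0,"z":0,"yaw":0},{"grip":0.005,"x":0,"y":0,"z":0,"yaw":0},{"grip":0.005,"x":0,"y":0,"z":0,"yaw":0},{"grip":0.005,"x":0,"y":0,"z":0,"yaw":0}]'
python3 -m crank '[{"grip":0.005,"x":0,"y":0,"z":-0.01,"yaw":0},{"grip":0.005,"x":0,"y":0,"z":-0.03,"yaw":0},{"grip":0.005,"x":0,"y":0,"z":-0.06,"yaw":0},{"grip":0.005,"x":0,"y":0,"z":-0.09,"yaw":0},{"grip":0.005,"x":0,"y":0,"z":-0.11,"yaw":0}]'
python3 -c "
from h import *
plan(572.6,35.3,150,-2.05,4)"
```

```text
time_s: 9.42
ee_pos: [523.1, 330.6, 19.1]
ee_rot: [180.0, -0.0, 94.4]
force: [-0.0, -0.0, 0.6]
gripper_width: 39.3
gripper_force: 0.0
time_s: 9.83
ee_pos: [523.1, 330.6, 19.2]
ee_rot: [180.0, -0.0, 94.4]
force: [-0.1, -0.4, 0.2]
gripper_width: 13.5
gripper_force: 25.0
time_s: 10.25
ee_pos: [523.8, 331.0, 132.5]
ee_rot: [179.8, -0.1, 94.4]
force: [-0.1, 0.1, -0.4]
gripper_width: 13.9
gripper_force: 25.0
pose [523.8 331.  132.5] 94.35 q6 26.9 D [  48.8 -295.7   17.5] dyaw 83.6
 "x":-0.0746,"y":0.0065,"z":-0.0044,"yaw":-0.3648
 "x":-0.0721,"y":-0.0205,"z":-0.0044,"yaw":-0.3648
 "x":-0.0600,"y":-0.0449,"z":-0.0044,"yaw":-0.3648
 "x":-0.0400,"y":-0.0633,"z":-0.0044,"yaw":-0.3648
```

```bash
sed -i 's/def plan(X,Y,Z,yaw=None,n=None):/def plan(X,Y,Z,yaw=None,n=None,dyw=None):/; s/^    q6=s\["qpos"\]\[5\]/    dy=dy if dyw is None else dyw\n&/' h.py
python3 -c "
from h import *
plan(572.6,35.3,165,n=4,dyw=-96.4)"
```

```text
pose [523.8 331.  132.5] 94.35 q6 26.9 D [  48.8 -295.7   32.5] dyaw -96.4
 "x":-0.0746,"y":0.0065,"z":-0.0081,"yaw":0.4206
 "x":-0.0655,"y":0.0364,"z":-0.0081,"yaw":0.4206
 "x":-0.0449,"y":0.0600,"z":-0.0081,"yaw":0.4206
 "x":-0.0165,"y":0.0731,"z":-0.0081,"yaw":0.4206
```

```bash

python3 -m crank '[{"grip":0.005,"x":-0.01,"y":0.001,"z":-0.008,"yaw":0.07},{"grip":0.005,"x":-0.025,"y":0.002,"z":-0.016,"yaw":0.15},{"grip":0.005,"x":-0.04,"y":0.003,"z":-0.024,"yaw":0.24},{"grip":0.005,"x":-0.058,"y":0.005,"z":-0.03,"yaw":0.33},{"grip":0.005,"x":-0.0746,"y":0.0065,"z":-0.0325,"yaw":0.42}]'
python3 -m crank '[{"grip":0.005,"x":-0.013,"y":0.007,"z":0,"yaw":0.084},{"grip":0.005,"x":-0.026,"y":0.014,"z":0,"yaw":0.168},{"grip":0.005,"x":-0.039,"y":0.021,"z":0,"yaw":0.25},{"grip":0.005,"x":-0.052,"y":0.029,"z":0,"yaw":0.336},{"grip":0.005,"x":-0.0655,"y":0.0364,"z":0,"yaw":0.42}]'
python3 -m crank '[{"grip":0.005,"x":-0.009,"y":0.012,"z":0,"yaw":0.084},{"grip":0.005,"x":-0.018,"y":0.024,"z":0,"yaw":0.168},{"grip":0.005,"x":-0.027,"y":0.036,"z":0,"yaw":0.25},{"grip":0.005,"x":-0.036,"y":0.048,"z":0,"yaw":0.336},{"grip":0.005,"x":-0.045,"y":0.06,"z":0,"yaw":0.42}]'
python3 -m crank '[{"grip":0.005,"x":-0.004,"y":0.016,"z":0,"yaw":0.084},{"grip":0.005,"x":-0.008,"y":0.032,"z":0,"yaw":0.168},{"grip":0.005,"x":-0.012,"y":0.048,"z":0,"yaw":0.25},{"grip":0.005,"x":-0.015,"y":0.062,"z":0,"yaw":0.336},{"grip":0.005,"x":-0.0165,"y":0.073,"z":0,"yaw":0.42}]'
python3 -m crank '[{"grip":0.005,"x":0,"y":0,"z":0,"yaw":0},{"grip":0.005,"x":0,"y":0,"z":0,"yaw":0},{"grip":0.005,"x":0,"y":0,"z":0,"yaw":0},{"grip":0.005,"x":0,"y":0,"z":0,"yaw":0},{"grip":0.005,"x":0,"y":0,"z":0,"yaw":0}]'
python3 - <<'E'
from h import *
plan(572.6,35.3,54,-2.05)
c,f=grab("wrist","w3")
E
```

```text
time_s: 10.67
ee_pos: [535.6, 256.1, 163.3]
ee_rot: [179.9, -0.1, 70.1]
force: [-0.1, -0.4, -0.9]
gripper_width: 14.3
gripper_force: 25.0
time_s: 11.08
ee_pos: [547.4, 181.9, 162.2]
ee_rot: [180.0, -0.0, 46.0]
force: [0.3, 0.7, 0.2]
gripper_width: 13.7
gripper_force: 25.0
time_s: 11.5
ee_pos: [559.5, 107.9, 162.1]
ee_rot: [180.0, -0.0, 21.9]
force: [0.3, -0.3, -0.8]
gripper_width: 13.7
gripper_force: 25.0
time_s: 11.92
ee_pos: [571.7, 33.6, 162.1]
ee_rot: [180.0, -0.0, -2.2]
force: [-0.7, -0.1, -0.3]
gripper_width: 13.9
gripper_force: 25.0
time_s: 12.33
ee_pos: [571.6, 35.6, 161.5]
ee_rot: [-180.0, 0.0, -1.8]
force: [-0.2, 0.4, -1.1]
gripper_width: 13.9
gripper_force: 25.0
pose [571.6  35.6 161.5] -1.8 q6 94.2 D [   1.    -0.3 -107.5] dyaw -0.25
 "x":0.0010,"y":0.0002,"z":0.1075,"yaw":0.0043
```

View pics/w3.png

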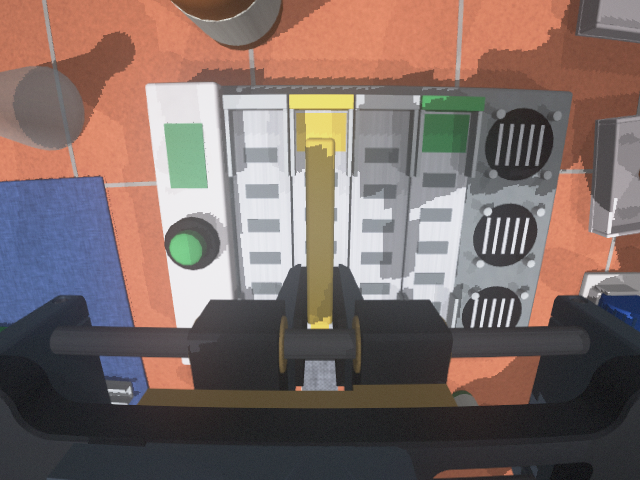

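```bash

python3 -m crank '[{"grip":0.005,"x":0.001,"y":0,"z":0.025,"yaw":0.004},{"grip":0.005,"x":0.001,"y":0,"z":0.05,"yaw":0.004},{"grip":0.005,"x":0.001,"y":0,"z":0.075,"yaw":0.004},{"grip":0.005,"x":0.001,"y":0,"z":0.09,"yaw":0.004},{"grip":0.005,"x":0.001,"y":0,"z":0.1,"yaw":0.004}]'
python3 -m crank '[{"grip":0.005,"x":0,"y":0,"z":0.003,"yaw":0},{"grip":0.005,"x":0,"y":0,"z":0.006,"yaw":0},{"grip":0.005,"x":0,"y":0,"z":0.009,"yaw":0},{"grip":0.005,"x":0,"y":0,"z":0.0105,"yaw":0},{"grip":0.005,"x":0,"y":0,"z":0.0105,"yaw":0}]'
python3 -m crank '[{"grip":0.04,"x":0,"y":0,"z":0,"yaw":0},{"grip":0.04,"x":0,"y":0,"z":0,"yaw":0},{"grip":0.04,"x":0,"y":0,"z":0,"yaw":0},{"grip":0.04,"x":0,"y":0,"z":-0.01,"yaw":0},{"grip":0.04,"x":0,"y":0,"z":-0.03,"yaw":0}]'
python3 -m crank '[{"grip":0.04,"x":0,"y":0,"z":-0.03,"yaw":0},{"grip":0.04,"x":0,"y":0,"z":-0.06,"yaw":0},{"grip":0.06,"x":0,"y":0,"z":-0.09,"yaw":0},{"grip":0.091,"x":0,"y":0,"z":-0.12,"yaw":0},{"grip":0.091,"x":0,"y":0,"z":-0.145,"yaw":0}]'
python3 -c "
from h import *
plan(440,325,227,n=4,dyw=92)"
```

```text
time_s: 12.8
ee_pos: [571.6, 35.2, 59.4]
ee_rot: [180.0, 0.2, -2.1]
force: [-0.0, -0.6, -0.3]
gripper_width: 13.9
gripper_force: 25.0
time_s: 13.22
ee_pos: [573.1, 34.8, 51.5]
ee_rot: [-180.0, -0.1, -2.1]
force: [0.1, 0.1, -0.4]
gripper_width: 13.5
gripper_force: 25.0
time_s: 13.63
ee_pos: [571.1, 34.7, 79.8]
ee_rot: [180.0, 0.3, -2.1]
force: [-0.4, 0.5, -0.2]
gripper_width: 39.3
gripper_force: 0.0
time_s: 14.05
ee_pos: [573.1, 34.8, 229.4]
ee_rot: [-180.0, -0.2, -2.1]
force: [0.3, 0.0, -0.3]
gripper_width: 57.3
gripper_force: 0.0
pose [573.1  34.8 229.4] -2.14 q6 94.5 D [-133.1  290.2   -2.4] dyaw 92
 "x":-0.0359,"y":-0.0713,"z":0.0006,"yaw":-0.4014
 "x":-0.0052,"y":-0.0796,"z":0.0006,"yaw":-0.4014
 "x":0.0263,"y":-0.0754,"z":0.0006,"yaw":-0.4014
 "x":0.0536,"y":-0.0591,"z":0.0006,"yaw":-0.4014
```

Back to the board and re-measure.

```bash

python3 -m crank '[{"grip":0.091,"x":-0.007,"y":-0.014,"z":0,"yaw":-0.08},{"grip":0.091,"x":-0.014,"y":-0.028,"z":0,"yaw":-0.16},{"grip":0.091,"x":-0.021,"y":-0.042,"z":0,"yaw":-0.24},{"grip":0.091,"x":-0.028,"y":-0.056,"z":0,"yaw":-0.32},{"grip":0.091,"x":-0.036,"y":-0.071,"z":0,"yaw":-0.401}]'
python3 -m crank '[{"grip":0.091,"x":-0.001,"y":-0.016,"z":0,"yaw":-0.08},{"grip":0.091,"x":-0.002,"y":-0.032,"z":0,"yaw":-0.16},{"grip":0.091,"x":-0.003,"y":-0.048,"z":0,"yaw":-0.24},{"grip":0.091,"x":-0.004,"y":-0.064,"z":0,"yaw":-0.32},{"grip":0.091,"x":-0.005,"y":-0.08,"z":0,"yaw":-0.401}]'
python3 -m crank '[{"grip":0.091,"x":0.005,"y":-0.015,"z":0,"yaw":-0.08},{"grip":0.091,"x":0.01,"y":-0.03,"z":0,"yaw":-0.16},{"grip":0.091,"x":0.015,"y":-0.045,"z":0,"yaw":-0.24},{"grip":0.091,"x":0.021,"y":-0.06,"z":0,"yaw":-0.32},{"grip":0.091,"x":0.026,"y":-0.075,"z":0,"yaw":-0.401}]'
python3 -m crank '[{"grip":0.091,"x":0.012,"y":-0.013,"z":0,"yaw":-0.08},{"grip":0.091,"x":0.024,"y":-0.026,"z":0,"yaw":-0.16},{"grip":0.091,"x":0.036,"y":-0.04,"z":0,"yaw":-0.24},{"grip":0.091,"x":0.048,"y":-0.053,"z":0,"yaw":-0.32},{"grip":0.091,"x":0.054,"y":-0.059,"z":0,"yaw":-0.401}]'
python3 -m crank '[{"grip":0.091,"x":0,"y":0,"z":0,"yaw":0},{"grip":0.091,"x":0,"y":0,"z":0,"yaw":0},{"grip":0.091,"x":0,"y":0,"z":0,"yaw":0},{"grip":0.091,"x":0,"y":0,"z":0,"yaw":0},{"grip":0.091,"x":0,"y":0,"z":0,"yaw":0}]' | head -3
python3 - <<'E'
from h import *
c,f=grab("wrist","w4"); np.savez("pics/w4.npz",**c)
toolrep(tools(c,f,(100,60,540,300)))
plan(456.8,342,60,86.5)
E
```

```text
time_s: 14.47
ee_pos: [539.2, 107.6, 227.1]
ee_rot: [180.0, -0.1, 21.0]
force: [0.4, 0.9, 0.1]
gripper_width: 89.6
gripper_force: 0.0
time_s: 14.88
ee_pos: [505.9, 180.7, 227.0]
ee_rot: [180.0, -0.1, 44.0]
force: [0.0, -0.6, 0.4]
gripper_width: 91.0
gripper_force: 0.0
time_s: 15.3
ee_pos: [472.8, 252.9, 227.0]
ee_rot: [180.0, -0.1, 67.0]
force: [0.2, -0.8, -0.7]
gripper_width: 91.3
gripper_force: 0.0
time_s: 15.72
ee_pos: [439.3, 326.7, 227.0]
ee_rot: [180.0, -0.1, 90.1]
force: [0.1, -0.6, 0.3]
gripper_width: 91.1
gripper_force: 0.0
time_s: 16.13
ee_pos: [440.5, 324.4, 226.1]
ee_rot: [180.0, -0.0, 89.7]
red px [273.9 165.2] ends [395.1 425.5] [387.6 329.5] L 96.3 tool yaw -94.5 grip [388.7 343.3]
green px [336.4 170.2] ends [462.1 420.3] [456.3 328. ] L 92.5 tool yaw -93.6 grip [456.9 338. ]
pose [440.5 324.5 226.1] 89.68 q6 35.5 D [  16.3   17.5 -166.1] dyaw -3.18
 "x":0.0176,"y":0.0162,"z":0.1661,"yaw":0.0555
```

```bash

python3 -m crank '[{"grip":0.05,"x":0.005,"y":0.005,"z":0.035,"yaw":0.03},{"grip":0.05,"x":0.01,"y":0.01,"z":0.07,"yaw":0.0555},{"grip":0.05,"x":0.0176,"y":0.0162,"z":0.105,"yaw":0.0555},{"grip":0.05,"x":0.0176,"y":0.0162,"z":0.14,"yaw":0.0555},{"grip":0.05,"x":0.0176,"y":0.0162,"z":0.166,"yaw":0.0555}]'
python3 -m crank '[{"grip":0.05,"x":0,"y":0,"z":0.01,"yaw":0},{"grip":0.05,"x":0,"y":0,"z":0.02,"yaw":0},{"grip":0.05,"x":0,"y":0,"z":0.03,"yaw":0},{"grip":0.05,"x":0,"y":0,"z":0.0405,"yaw":0},{"grip":0.05,"x":0,"y":0,"z":0.0405,"yaw":0}]'
python3 -m crank '[{"grip":0.05,"x":0,"y":0,"z":0,"yaw":0},{"grip":0.005,"x":0,"y":0,"z":0,"yaw":0},{"grip":0.005,"x":0,"y":0,"z":0,"yaw":0},{"grip":0.005,"x":0,"y":0,"z":0,"yaw":0},{"grip":0.005,"x":0,"y":0,"z":0,"yaw":0}]'
python3 -m crank '[{"grip":0.005,"x":0,"y":0,"z":0,"yaw":0},{"grip":0.005,"x":0,"y":0,"z":0,"yaw":0},{"grip":0.005,"x":0,"y":0,"z":-0.01,"yaw":0},{"grip":0.005,"x":0,"y":0,"z":-0.03,"yaw":0},{"grip":0.005,"x":0,"y":0,"z":-0.06,"yaw":0}]'
python3 -m crank '[{"grip":0.005,"x":0,"y":0,"z":-0.02,"yaw":0},{"grip":0.005,"x":0,"y":0,"z":-0.04,"yaw":0},{"grip":0.005,"x":0,"y":0,"z":-0.06,"yaw":0},{"grip":0.005,"x":0,"y":0,"z":-0.08,"yaw":0},{"grip":0.005,"x":0,"y":0,"z":-0.08,"yaw":0}]'
python3 -c "
from h import *
plan(569,-64.7,162,n=4,dyw=-2.05-state()['ee_rot'][2])"
```

```text
time_s: 16.6
ee_pos: [455.9, 341.8, 57.3]
ee_rot: [-179.9, 0.1, 86.5]
force: [-1.5, 0.8, 0.6]
gripper_width: 60.4
gripper_force: 0.0
time_s: 17.02
ee_pos: [456.1, 342.3, 18.6]
ee_rot: [-179.9, 0.0, 86.6]
force: [0.8, 0.4, 0.3]
gripper_width: 49.6
gripper_force: 0.0
time_s: 17.43
ee_pos: [456.7, 342.8, 20.1]
ee_rot: [179.9, -0.0, 86.6]
force: [-0.2, 0.1, -0.9]
gripper_width: 26.0
gripper_force: 0.0
time_s: 17.85
ee_pos: [454.8, 341.4, 78.4]
ee_rot: [-179.7, 0.2, 86.6]
force: [0.1, -0.4, -1.1]
gripper_width: 13.8
gripper_force: 25.0
time_s: 18.27
ee_pos: [458.4, 344.0, 164.3]
ee_rot: [179.6, -0.3, 86.6]
force: [1.0, -0.1, -0.0]
gripper_width: 13.9
gripper_force: 25.0
pose [458.4 344.  164.3] 86.59 q6 39.1 D [ 110.6 -408.7   -2.3] dyaw -88.64
 "x":-0.1004,"y":0.0337,"z":0.0006,"yaw":0.3868
 "x":-0.0802,"y":0.0690,"z":0.0006,"yaw":0.3868
 "x":-0.0483,"y":0.0942,"z":0.0006,"yaw":0.3868
 "x":-0.0092,"y":0.1055,"z":0.0006,"yaw":0.3868
```

```bash

python3 -m crank '[{"grip":0.005,"x":-0.015,"y":0.005,"z":0,"yaw":0.07},{"grip":0.005,"x":-0.035,"y":0.012,"z":0,"yaw":0.15},{"grip":0.005,"x":-0.056,"y":0.019,"z":0,"yaw":0.23},{"grip":0.005,"x":-0.078,"y":0.026,"z":0,"yaw":0.31},{"grip":0.005,"x":-0.1004,"y":0.0337,"z":0.0006,"yaw":0.387}]'
python3 -m crank '[{"grip":0.005,"x":-0.016,"y":0.014,"z":0,"yaw":0.077},{"grip":0.005,"x":-0.032,"y":0.028,"z":0,"yaw":0.154},{"grip":0.005,"x":-0.048,"y":0.042,"z":0,"yaw":0.232},{"grip":0.005,"x":-0.064,"y":0.056,"z":0,"yaw":0.31},{"grip":0.005,"x":-0.0802,"y":0.069,"z":0,"yaw":0.387}]'
python3 -m crank '[{"grip":0.005,"x":-0.01,"y":0.019,"z":0,"yaw":0.077},{"grip":0.005,"x":-0.02,"y":0.038,"z":0,"yaw":0.154},{"grip":0.005,"x":-0.03,"y":0.057,"z":0,"yaw":0.232},{"grip":0.005,"x":-0.039,"y":0.076,"z":0,"yaw":0.31},{"grip":0.005,"x":-0.0483,"y":0.0942,"z":0,"yaw":0.387}]'
python3 -m crank '[{"grip":0.005,"x":-0.002,"y":0.023,"z":0,"yaw":0.077},{"grip":0.005,"x":-0.004,"y":0.046,"z":0,"yaw":0.154},{"grip":0.005,"x":-0.006,"y":0.07,"z":0,"yaw":0.232},{"grip":0.005,"x":-0.008,"y":0.092,"z":0,"yaw":0.31},{"grip":0.005,"x":-0.0092,"y":0.1055,"z":0,"yaw":0.387}]'
python3 -m crank '[{"grip":0.005,"x":0,"y":0,"z":0,"yaw":0},{"grip":0.005,"x":0,"y":0,"z":0,"yaw":0},{"grip":0.005,"x":0,"y":0,"z":0,"yaw":0},{"grip":0.005,"x":0,"y":0,"z":0,"yaw":0},{"grip":0.005,"x":0,"y":0,"z":0,"yaw":0}]'|tail -2
python3 -c "
from h import *
plan(569,-64.7,50.5,-2.05)"
```

```text
time_s: 18.68
ee_pos: [483.7, 239.3, 158.4]
ee_rot: [-180.0, 0.0, 64.2]
force: [1.5, 0.6, -0.0]
gripper_width: 13.8
gripper_force: 25.0
time_s: 19.1
ee_pos: [511.5, 137.1, 158.3]
ee_rot: [-180.0, 0.0, 42.0]
force: [0.5, 0.6, -0.4]
gripper_width: 13.6
gripper_force: 25.0
time_s: 19.52
ee_pos: [539.0, 34.9, 158.3]
ee_rot: [-180.0, 0.1, 19.8]
force: [0.5, -0.6, -0.7]
gripper_width: 13.4
gripper_force: 25.0
time_s: 19.93
ee_pos: [566.8, -68.3, 158.2]
ee_rot: [180.0, 0.0, -2.4]
force: [0.1, -0.7, -1.0]
gripper_width: 14.1
gripper_force: 25.0
gripper_width: 13.6
gripper_force: 25.0
pose [566.6 -65.3 158.8] -2.0 q6 84.3 D [   2.4    0.6 -108.3] dyaw -0.05
 "x":0.0024,"y":-0.0007,"z":0.1083,"yaw":0.0008
```

```bash

python3 -m crank '[{"grip":0.005,"x":0.0024,"y":0,"z":0.025,"yaw":0},{"grip":0.005,"x":0.0024,"y":0,"z":0.05,"yaw":0},{"grip":0.005,"x":0.0024,"y":0,"z":0.075,"yaw":0},{"grip":0.005,"x":0.0024,"y":0,"z":0.09,"yaw":0},{"grip":0.005,"x":0.0024,"y":0,"z":0.1,"yaw":0}]'
python3 -m crank '[{"grip":0.005,"x":0,"y":0,"z":0.003,"yaw":0},{"grip":0.005,"x":0,"y":0,"z":0.006,"yaw":0},{"grip":0.005,"x":0,"y":0,"z":0.008,"yaw":0},{"grip":0.005,"x":0,"y":0,"z":0.008,"yaw":0},{"grip":0.005,"x":0,"y":0,"z":0.008,"yaw":0}]'
python3 -m crank '[{"grip":0.04,"x":0,"y":0,"z":0,"yaw":0},{"grip":0.04,"x":0,"y":0,"z":0,"yaw":0},{"grip":0.04,"x":0,"y":0,"z":0,"yaw":0},{"grip":0.04,"x":0,"y":0,"z":-0.01,"yaw":0},{"grip":0.04,"x":0,"y":0,"z":-0.03,"yaw":0}]'
python3 -m crank '[{"grip":0.04,"x":0,"y":0,"z":-0.03,"yaw":0},{"grip":0.04,"x":0,"y":0,"z":-0.06,"yaw":0},{"grip":0.06,"x":0,"y":0,"z":-0.09,"yaw":0},{"grip":0.091,"x":0,"y":0,"z":-0.12,"yaw":0},{"grip":0.091,"x":0,"y":0,"z":-0.145,"yaw":0}]'
python3 -c "
from h import *
plan(400,325,227,n=4,dyw=90)"
```

```text
time_s: 20.77
ee_pos: [568.0, -65.4, 56.9]
ee_rot: [-180.0, 0.2, -2.0]
force: [0.4, -0.4, -1.6]
gripper_width: 13.6
gripper_force: 25.0
time_s: 21.18
ee_pos: [569.9, -66.4, 51.7]
ee_rot: [180.0, -0.1, -2.1]
force: [0.1, -0.6, -1.0]
gripper_width: 13.4
gripper_force: 25.0
time_s: 21.6
ee_pos: [567.6, -66.1, 79.7]
ee_rot: [-180.0, 0.3, -2.1]
force: [-0.4, 0.3, 0.4]
gripper_width: 39.8
gripper_force: 0.0
time_s: 22.02
ee_pos: [569.6, -66.4, 229.3]
ee_rot: [180.0, -0.2, -2.1]
force: [0.2, -0.5, -0.2]
gripper_width: 57.0
gripper_force: 0.0
pose [569.6 -66.4 229.3] -2.1 q6 84.3 D [-169.6  391.4   -2.3] dyaw 90
 "x":-0.0460,"y":-0.0962,"z":0.0006,"yaw":-0.3927
 "x":-0.0056,"y":-0.1065,"z":0.0006,"yaw":-0.3927
 "x":0.0355,"y":-0.1005,"z":0.0006,"yaw":-0.3927
 "x":0.0713,"y":-0.0793,"z":0.0006,"yaw":-0.3927
```

```bash

python3 -m crank '[{"grip":0.091,"x":-0.009,"y":-0.019,"z":0,"yaw":-0.078},{"grip":0.091,"x":-0.018,"y":-0.038,"z":0,"yaw":-0.157},{"grip":0.091,"x":-0.027,"y":-0.057,"z":0,"yaw":-0.235},{"grip":0.091,"x":-0.037,"y":-0.077,"z":0,"yaw":-0.314},{"grip":0.091,"x":-0.046,"y":-0.096,"z":0,"yaw":-0.3927}]'|head -2
python3 -m crank '[{"grip":0.091,"x":-0.001,"y":-0.021,"z":0,"yaw":-0.078},{"grip":0.091,"x":-0.002,"y":-0.042,"z":0,"yaw":-0.157},{"grip":0.091,"x":-0.003,"y":-0.064,"z":0,"yaw":-0.235},{"grip":0.091,"x":-0.004,"y":-0.085,"z":0,"yaw":-0.314},{"grip":0.091,"x":-0.0056,"y":-0.1065,"z":0,"yaw":-0.3927}]'|head -2
python3 -m crank '[{"grip":0.091,"x":0.007,"y":-0.02,"z":0,"yaw":-0.078},{"grip":0.091,"x":0.014,"y":-0.04,"z":0,"yaw":-0.157},{"grip":0.091,"x":0.021,"y":-0.06,"z":0,"yaw":-0.235},{"grip":0.091,"x":0.028,"y":-0.08,"z":0,"yaw":-0.314},{"grip":0.091,"x":0.0355,"y":-0.1005,"z":0,"yaw":-0.3927}]'|head -2
python3 -m crank '[{"grip":0.091,"x":0.015,"y":-0.016,"z":0,"yaw":-0.078},{"grip":0.091,"x":0.03,"y":-0.032,"z":0,"yaw":-0.157},{"grip":0.091,"x":0.045,"y":-0.05,"z":0,"yaw":-0.235},{"grip":0.091,"x":0.06,"y":-0.067,"z":0,"yaw":-0.314},{"grip":0.091,"x":0.0713,"y":-0.0793,"z":0,"yaw":-0.3927}]'|head -2
python3 -m crank '[{"grip":0.091,"x":0,"y":0,"z":0,"yaw":0},{"grip":0.091,"x":0,"y":0,"z":0,"yaw":0},{"grip":0.091,"x":0,"y":0,"z":0,"yaw":0},{"grip":0.091,"x":0,"y":0,"z":0,"yaw":0},{"grip":0.091,"x":0,"y":0,"z":0,"yaw":0}]' | head -3
python3 - <<'E'
from h import *
c,f=grab("wrist","w5"); np.savez("pics/w5.npz",**c)
toolrep(tools(c,f,(100,60,540,300)))
plan(388.7,343.5,60,85.5)
E
```

```text
time_s: 22.43
ee_pos: [526.2, 32.1, 226.9]
time_s: 22.85
ee_pos: [484.0, 130.1, 226.8]
time_s: 23.27
ee_pos: [441.5, 227.8, 226.8]
time_s: 23.68
ee_pos: [398.8, 326.3, 226.8]
time_s: 24.1
ee_pos: [400.0, 324.0, 226.1]
ee_rot: [180.0, 0.0, 87.8]
red px [309.3 165.3] ends [394.6 425.1] [387.  329.3] L 96.1 tool yaw -94.5 grip [388.1 342.9]
pose [400. 324. 226.] 87.8 q6 39.9 D [ -11.3   19.5 -166. ] dyaw -2.3
 "x":0.0190,"y":-0.0120,"z":0.1660,"yaw":0.0401
```

```bash

python3 -m crank '[{"grip":0.05,"x":0.005,"y":-0.004,"z":0.035,"yaw":0.02},{"grip":0.05,"x":0.01,"y":-0.008,"z":0.07,"yaw":0.04},{"grip":0.05,"x":0.019,"y":-0.0123,"z":0.105,"yaw":0.04},{"grip":0.05,"x":0.019,"y":-0.0123,"z":0.14,"yaw":0.04},{"grip":0.05,"x":0.019,"y":-0.0123,"z":0.166,"yaw":0.04}]'
python3 -m crank '[{"grip":0.05,"x":0,"y":0,"z":0.01,"yaw":0},{"grip":0.05,"x":0,"y":0,"z":0.02,"yaw":0},{"grip":0.05,"x":0,"y":0,"z":0.03,"yaw":0},{"grip":0.05,"x":0,"y":0,"z":0.041,"yaw":0},{"grip":0.05,"x":0,"y":0,"z":0.041,"yaw":0}]'
python3 -m crank '[{"grip":0.05,"x":0,"y":0,"z":0,"yaw":0},{"grip":0.005,"x":0,"y":0,"z":0,"yaw":0},{"grip":0.005,"x":0,"y":0,"z":0,"yaw":0},{"grip":0.005,"x":0,"y":0,"z":0,"yaw":0},{"grip":0.005,"x":0,"y":0,"z":0,"yaw":0}]'
python3 -m crank '[{"grip":0.005,"x":0,"y":0,"z":0,"yaw":0},{"grip":0.005,"x":0,"y":0,"z":0,"yaw":0},{"grip":0.005,"x":0,"y":0,"z":-0.01,"yaw":0},{"grip":0.005,"x":0,"y":0,"z":-0.03,"yaw":0},{"grip":0.005,"x":0,"y":0,"z":-0.06,"yaw":0}]'
python3 -m crank '[{"grip":0.005,"x":0,"y":0,"z":-0.02,"yaw":0},{"grip":0.005,"x":0,"y":0,"z":-0.04,"yaw":0},{"grip":0.005,"x":0,"y":0,"z":-0.06,"yaw":0},{"grip":0.005,"x":0,"y":0,"z":-0.08,"yaw":0},{"grip":0.005,"x":0,"y":0,"z":-0.08,"yaw":0}]'
python3 -c "
from h import *
plan(570.8,-15,162,n=4,dyw=177.95-state()['ee_rot'][2])"
```

```text
time_s: 24.57
ee_pos: [387.2, 343.3, 57.5]
ee_rot: [-179.9, 0.1, 85.6]
force: [-1.1, -0.7, -0.9]
gripper_width: 60.5
gripper_force: 0.0
time_s: 24.98
ee_pos: [388.1, 344.0, 18.3]
ee_rot: [-180.0, 0.0, 85.6]
force: [0.8, -0.1, 0.2]
gripper_width: 50.2
gripper_force: 0.0
time_s: 25.4
ee_pos: [388.4, 344.5, 19.5]
ee_rot: [179.9, -0.1, 85.6]
force: [0.2, 0.2, -0.7]
gripper_width: 26.3
gripper_force: 0.0
time_s: 25.82
ee_pos: [386.5, 343.0, 78.0]
ee_rot: [-179.8, 0.2, 85.6]
force: [0.8, 0.3, -0.5]
gripper_width: 13.4
gripper_force: 25.0
time_s: 26.23
ee_pos: [389.8, 345.8, 163.4]
ee_rot: [179.6, -0.4, 85.6]
force: [0.6, -0.2, -0.5]
gripper_width: 13.4
gripper_force: 25.0
pose [389.8 345.8 163.4] 85.61 q6 44.7 D [ 181.  -360.8   -1.4] dyaw 92.34
 "x":-0.0865,"y":0.0520,"z":0.0003,"yaw":-0.4029
 "x":-0.0999,"y":0.0139,"z":0.0003,"yaw":-0.4029
 "x":-0.0974,"y":-0.0264,"z":0.0003,"yaw":-0.4029
 "x":-0.0793,"y":-0.0624,"z":0.0003,"yaw":-0.4029
```

```bash

python3 -m crank '[{"grip":0.005,"x":-0.013,"y":0.008,"z":0,"yaw":-0.07},{"grip":0.005,"x":-0.03,"y":0.018,"z":0,"yaw":-0.15},{"grip":0.005,"x":-0.048,"y":0.029,"z":0,"yaw":-0.235},{"grip":0.005,"x":-0.067,"y":0.04,"z":0,"yaw":-0.32},{"grip":0.005,"x":-0.0865,"y":0.052,"z":0,"yaw":-0.403}]'|head -3
python3 -m crank '[{"grip":0.005,"x":-0.02,"y":0.003,"z":0,"yaw":-0.08},{"grip":0.005,"x":-0.04,"y":0.006,"z":0,"yaw":-0.16},{"grip":0.005,"x":-0.06,"y":0.009,"z":0,"yaw":-0.24},{"grip":0.005,"x":-0.08,"y":0.011,"z":0,"yaw":-0.32},{"grip":0.005,"x":-0.0999,"y":0.0139,"z":0,"yaw":-0.403}]'|head -3
python3 -m crank '[{"grip":0.005,"x":-0.019,"y":-0.005,"z":0,"yaw":-0.08},{"grip":0.005,"x":-0.038,"y":-0.01,"z":0,"yaw":-0.16},{"grip":0.005,"x":-0.058,"y":-0.016,"z":0,"yaw":-0.24},{"grip":0.005,"x":-0.078,"y":-0.021,"z":0,"yaw":-0.32},{"grip":0.005,"x":-0.0974,"y":-0.0264,"z":0,"yaw":-0.403}]'|head -3
python3 -m crank '[{"grip":0.005,"x":-0.017,"y":-0.014,"z":0,"yaw":-0.08},{"grip":0.005,"x":-0.034,"y":-0.027,"z":0,"yaw":-0.16},{"grip":0.005,"x":-0.051,"y":-0.04,"z":0,"yaw":-0.24},{"grip":0.005,"x":-0.068,"y":-0.053,"z":0,"yaw":-0.32},{"grip":0.005,"x":-0.0793,"y":-0.0624,"z":0,"yaw":-0.403}]'|head -3
python3 -m crank '[{"grip":0.005,"x":0,"y":0,"z":0,"yaw":0},{"grip":0.005,"x":0,"y":0,"z":0,"yaw":0},{"grip":0.005,"x":0,"y":0,"z":0,"yaw":0},{"grip":0.005,"x":0,"y":0,"z":0,"yaw":0},{"grip":0.005,"x":0,"y":0,"z":0,"yaw":0}]'|tail -2
python3 -c "
from h import *
plan(570.8,-15,50.5,177.95)"
```

```text
time_s: 26.65
ee_pos: [432.9, 253.0, 158.3]
ee_rot: [-179.9, 0.0, 109.0]
time_s: 27.07
ee_pos: [478.1, 162.7, 158.3]
ee_rot: [-179.9, -0.0, 132.0]
time_s: 27.48
ee_pos: [523.5, 72.6, 158.3]
ee_rot: [-180.0, -0.1, 155.1]
time_s: 27.9
ee_pos: [569.3, -18.2, 158.2]
ee_rot: [-180.0, -0.0, 178.2]
gripper_width: 14.1
gripper_force: 25.0
pose [568.5 -15.7 158.8] 177.99 q6 -90.7 D [   2.3    0.7 -108.3] dyaw -0.04
 "x":-0.0023,"y":0.0008,"z":0.1083,"yaw":0.0007
```

```bash

python3 -m crank '[{"grip":0.005,"x":-0.0023,"y":0,"z":0.025,"yaw":0},{"grip":0.005,"x":-0.0023,"y":0,"z":0.05,"yaw":0},{"grip":0.005,"x":-0.0023,"y":0,"z":0.075,"yaw":0},{"grip":0.005,"x":-0.0023,"y":0,"z":0.09,"yaw":0},{"grip":0.005,"x":-0.0023,"y":0,"z":0.1,"yaw":0}]'
python3 -m crank '[{"grip":0.005,"x":0,"y":0,"z":0.003,"yaw":0},{"grip":0.005,"x":0,"y":0,"z":0.006,"yaw":0},{"grip":0.005,"x":0,"y":0,"z":0.008,"yaw":0},{"grip":0.005,"x":0,"y":0,"z":0.008,"yaw":0},{"grip":0.005,"x":0,"y":0,"z":0.008,"yaw":0}]'
python3 -m crank '[{"grip":0.04,"x":0,"y":0,"z":0,"yaw":0},{"grip":0.04,"x":0,"y":0,"z":0,"yaw":0},{"grip":0.04,"x":0,"y":0,"z":0,"yaw":0},{"grip":0.04,"x":0,"y":0,"z":-0.01,"yaw":0},{"grip":0.04,"x":0,"y":0,"z":-0.03,"yaw":0}]'
python3 -m crank '[{"grip":0.04,"x":0,"y":0,"z":-0.03,"yaw":0},{"grip":0.04,"x":0,"y":0,"z":-0.06,"yaw":0},{"grip":0.06,"x":0,"y":0,"z":-0.09,"yaw":0},{"grip":0.091,"x":0,"y":0,"z":-0.12,"yaw":0},{"grip":0.091,"x":0,"y":0,"z":-0.145,"yaw":0}]'
python3 -c "
from h import *
plan(481,-300,225,n=2,dyw=0)"
```

```text
time_s: 28.73
ee_pos: [569.9, -15.9, 57.0]
ee_rot: [180.0, -0.2, 178.0]
force: [0.3, -0.5, 0.0]
gripper_width: 13.6
gripper_force: 25.0
time_s: 29.15
ee_pos: [571.9, -16.6, 51.7]
ee_rot: [180.0, 0.1, 178.0]
force: [0.1, -1.4, 0.0]
gripper_width: 13.3
gripper_force: 25.0
time_s: 29.57
ee_pos: [569.6, -16.5, 79.7]
ee_rot: [180.0, -0.3, 178.0]
force: [0.7, 0.1, 0.1]
gripper_width: 40.0
gripper_force: 0.0
time_s: 29.98
ee_pos: [571.5, -16.7, 229.2]
ee_rot: [180.0, 0.2, 178.0]
force: [0.8, 0.0, -0.3]
gripper_width: 57.3
gripper_force: 0.0
pose [571.5 -16.7 229.2] 177.97 q6 -90.8 D [ -90.5 -283.3   -4.2] dyaw 0
 "x":0.0402,"y":-0.1432,"z":0.0021,"yaw":-0.0000
 "x":0.0402,"y":-0.1432,"z":0.0021,"yaw":-0.0000
```

```bash

python3 -m crank '[{"grip":0.091,"x":0.008,"y":-0.03,"z":0,"yaw":0},{"grip":0.091,"x":0.016,"y":-0.06,"z":0,"yaw":0},{"grip":0.091,"x":0.024,"y":-0.09,"z":0,"yaw":0},{"grip":0.091,"x":0.032,"y":-0.115,"z":0,"yaw":0},{"grip":0.091,"x":0.0402,"y":-0.1432,"z":0,"yaw":0}]'|head -3
python3 -m crank '[{"grip":0.091,"x":0.008,"y":-0.03,"z":0,"yaw":0},{"grip":0.091,"x":0.016,"y":-0.06,"z":0,"yaw":0},{"grip":0.091,"x":0.024,"y":-0.09,"z":0,"yaw":0},{"grip":0.091,"x":0.032,"y":-0.115,"z":0,"yaw":0},{"grip":0.091,"x":0.0402,"y":-0.1432,"z":0.004,"yaw":0}]'|head -3
python3 -m crank '[{"grip":0.091,"x":0,"y":0,"z":0,"yaw":0},{"grip":0.091,"x":0,"y":0,"z":0,"yaw":0},{"grip":0.091,"x":0,"y":0,"z":0,"yaw":0},{"grip":0.091,"x":0,"y":0,"z":0,"yaw":0},{"grip":0.091,"x":0,"y":0,"z":0,"yaw":0}]'|head -3
python3 - <<'E'
from h import *
c,f=grab("wrist","w6"); np.savez("pics/w6.npz",**c)
c,f=grab("top","top1")
c,f=grab("scene","scene1")
v=f[265:365,140:260]; cv2.imwrite("pics/s1c.png",cv2.resize(v,None,fx=4,fy=4)[:,:,::-1])
E
```

```text
time_s: 30.4
ee_pos: [525.4, -159.2, 226.9]
ee_rot: [180.0, 0.1, 178.0]
time_s: 30.82
ee_pos: [480.5, -301.3, 223.5]
ee_rot: [-179.9, 0.1, 178.0]
time_s: 31.23
ee_pos: [481.2, -299.0, 222.2]
ee_rot: [180.0, 0.0, 178.0]
```

View pics/w6.png

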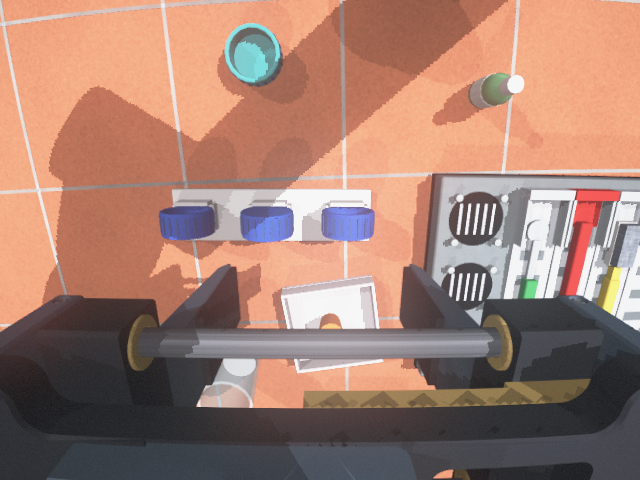

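View pics/s1c.png

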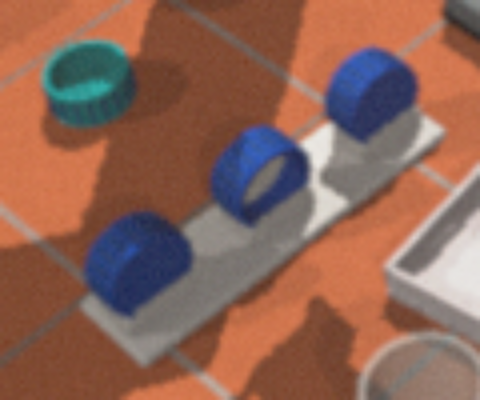

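```bash
python3 - <<'E'
from h import *
w=dict(np.load("pics/w6.npz")); f=cv2.imread("pics/w6.png")[:,:,::-1].copy()
t=camera_model("top")
top=[(505.7,267.8),(466.9,265.4),(427.6,263.8)]
b=sorted([x for x in blobs(f,"blue",300,(130,150,400,270))],key=lambda x:x[1][0])
for (a,p,r),q in zip(b,top):
    X,e=tri(t,q,w,p); print(np.round(p,1),np.round(r[1],1),X.round(1),round(e,1),"plane55",onplane(w,[p],55).round(1)[0][:2])
# rack ends from white in wrist: corners typed
print("rack",onplane(w,[(173,190),(371,191),(371,241),(163,241)],8).round(1))
print("indicator",onplane(w,[(487,92)],35).round(1),"turq",onplane(w,[(254,52)],13).round(1), "bung",onplane(w,[(331,322)],34).round(1))
plan(483,-265,90,177.7)
E
```

```text
rack [[ 447.  -461.7    8. ]
 [ 456.  -240.9    8. ]
 [ 514.  -240.3    8. ]
 [ 506.  -483.1    8. ]]
indicator [[ 358.4 -132.6   35. ]] turq [[ 312.4 -358.3   13. ]] bung [[ 603.1 -289.5   34. ]]
pose [ 481.1 -299.2  222. ] 178.04 q6 -121.1 D [   1.9   34.2 -132. ] dyaw -0.34
 "x":-0.0007,"y":0.0343,"z":0.1320,"yaw":0.0059
```

```bash
cat >> h.py <<'E'
HSV["wblue"]=[((108,110,50),(128,255,255))]
E
python3 - <<'E'
from h import *
w=dict(np.load("pics/w6.npz")); f=cv2.imread("pics/w6.png")[:,:,::-1].copy()
t=camera_model("top")
top=[(505.7,267.8),(466.9,265.4),(427.6,263.8)]
b=sorted([x for x in blobs(f,"wblue",300,(130,150,400,270))],key=lambda x:x[1][0])
for (a,p,r),q in zip(b,top):
    X,e=tri(t,q,w,p); print(a,np.round(p,1),np.round(r[1],1),X.round(1),round(e,1),"plane57",onplane(w,[p],57).round(1)[0][:2])
E
```

```text
521 [174.1 225.4] [29.2 25.5] [ 475.9 -435.9   60.5] 12.5 plane57 [ 476.  -444.2]
942 [267.5 227.9] [26.3 47.4] [ 481.8 -350.    54.9] 2.0 plane57 [ 481.7 -350.6]
961 [350.2 224.6] [33. 39.] [ 483.6 -267.7   47.5] 0.2 plane57 [ 481.1 -268.5]
```

```bash

python3 -m crank '[{"grip":0.068,"x":-0.003,"y":0.01,"z":0.03,"yaw":0.006},{"grip":0.068,"x":-0.003,"y":0.02,"z":0.06,"yaw":0.006},{"grip":0.068,"x":-0.003,"y":0.033,"z":0.09,"yaw":0.006},{"grip":0.068,"x":-0.003,"y":0.033,"z":0.12,"yaw":0.006},{"grip":0.068,"x":-0.003,"y":0.033,"z":0.132,"yaw":0.006}]'
python3 -m crank '[{"grip":0.068,"x":0,"y":0,"z":0,"yaw":0},{"grip":0.068,"x":0,"y":0,"z":0,"yaw":0},{"grip":0.068,"x":0,"y":0,"z":0,"yaw":0},{"grip":0.068,"x":0,"y":0,"z":0,"yaw":0},{"grip":0.068,"x":0,"y":0,"z":0,"yaw":0}]'
python3 - <<'E'
from h import *
plan(484.5,-267,34,177.7)
c,f=grab("wrist","w7")
E
```

```text
time_s: 31.8
ee_pos: [482.9, -264.7, 86.1]
ee_rot: [179.8, -0.3, 177.7]
force: [-0.1, 0.4, -1.0]
gripper_width: 68.0
gripper_force: 0.0
time_s: 32.22
ee_pos: [485.7, -267.6, 91.2]
ee_rot: [-179.9, 0.1, 177.6]
force: [0.2, -1.2, 0.4]
gripper_width: 68.2
gripper_force: 0.0
pose [ 485.7 -267.6   91.2] 177.61 q6 -117.7 D [ -1.2   0.6 -57.2] dyaw 0.09
 "x":0.0013,"y":0.0006,"z":0.0572,"yaw":-0.0015
```

View pics/w7.png

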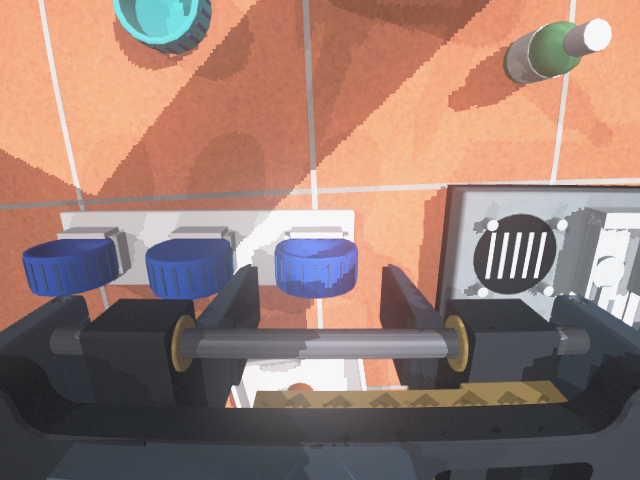

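```bash

python3 -m crank '[{"grip":0.068,"x":0.001,"y":0,"z":0.014,"yaw":0},{"grip":0.068,"x":0.001,"y":0,"z":0.028,"yaw":0},{"grip":0.068,"x":0.001,"y":0,"z":0.042,"yaw":0},{"grip":0.068,"x":0.001,"y":0,"z":0.056,"yaw":0},{"grip":0.068,"x":0.001,"y":0,"z":0.056,"yaw":0}]'
python3 -m crank '[{"grip":0.045,"x":0,"y":0,"z":0,"yaw":0},{"grip":0.045,"x":0,"y":0,"z":0,"yaw":0},{"grip":0.045,"x":0,"y":0,"z":0,"yaw":0},{"grip":0.045,"x":0,"y":0,"z":0,"yaw":0},{"grip":0.045,"x":0,"y":0,"z":0,"yaw":0}]' 15
python3 -m crank '[{"grip":0.045,"x":0,"y":0,"z":-0.01,"yaw":0},{"grip":0.045,"x":0,"y":0,"z":-0.025,"yaw":0},{"grip":0.045,"x":0,"y":0,"z":-0.045,"yaw":0},{"grip":0.045,"x":0,"y":0,"z":-0.06,"yaw":0},{"grip":0.045,"x":0,"y":0,"z":-0.07,"yaw":0}]'
python3 -c "
from h import *
plan(405,-235,80,178)"
```

```text
time_s: 32.68
ee_pos: [482.6, -266.4, 32.1]
ee_rot: [179.9, -0.2, 177.6]
force: [-0.6, -0.4, -0.3]
gripper_width: 68.1
gripper_force: 0.0
time_s: 33.1
ee_pos: [485.6, -268.8, 35.5]
ee_rot: [-179.8, 0.3, 177.6]
force: [0.7, -4.5, 4.4]
gripper_width: 53.5
gripper_force: 15.0
time_s: 33.52
ee_pos: [484.2, -266.6, 105.8]
ee_rot: [180.0, 0.1, 177.6]
force: [0.6, 0.5, -0.1]
gripper_width: 53.2
gripper_force: 15.0
pose [ 484.2 -266.6  105.8] 177.61 q6 -117.7 D [-79.2  31.6 -25.8] dyaw 0.39
 "x":0.0804,"y":0.0282,"z":0.0258,"yaw":-0.0068
```

```bash

python3 -m crank '[{"grip":0.045,"x":0.015,"y":0.006,"z":0,"yaw":0},{"grip":0.045,"x":0.035,"y":0.012,"z":0,"yaw":0},{"grip":0.045,"x":0.055,"y":0.019,"z":0.01,"yaw":0},{"grip":0.045,"x":0.07,"y":0.025,"z":0.02,"yaw":-0.007},{"grip":0.045,"x":0.08,"y":0.028,"z":0.03,"yaw":-0.007}]'
python3 -m crank '[{"grip":0.045,"x":0,"y":0,"z":0.01,"yaw":0},{"grip":0.045,"x":0,"y":0,"z":0.02,"yaw":0},{"grip":0.045,"x":0,"y":0,"z":0.03,"yaw":0},{"grip":0.045,"x":0,"y":0,"z":0.04,"yaw":0},{"grip":0.045,"x":0,"y":0,"z":0.04,"yaw":0}]'
python3 -m crank '[{"grip":0.045,"x":0,"y":0,"z":0,"yaw":0},{"grip":0.045,"x":0,"y":0,"z":0,"yaw":0},{"grip":0.045,"x":0,"y":0,"z":0,"yaw":0},{"grip":0.045,"x":0,"y":0,"z":0,"yaw":0},{"grip":0.045,"x":0,"y":0,"z":0,"yaw":0}]'
python3 -c "
from h import *
plan(405,-235,23,178)"
```

```text
time_s: 33.93
ee_pos: [402.9, -234.0, 73.6]
ee_rot: [179.9, -0.1, 178.0]
force: [0.4, 0.4, -0.4]
gripper_width: 53.1
gripper_force: 15.0
time_s: 34.35
ee_pos: [403.6, -234.5, 32.5]
ee_rot: [179.8, -0.2, 178.0]
force: [0.2, -0.7, -0.7]
gripper_width: 53.4
gripper_force: 15.0
time_s: 34.77
ee_pos: [405.4, -235.9, 34.3]
ee_rot: [-180.0, 0.0, 178.0]
force: [0.2, 0.2, -0.5]
gripper_width: 53.2
gripper_force: 15.0
pose [ 405.4 -235.9   34.3] 178.02 q6 -119.6 D [ -0.4   0.9 -11.3] dyaw -0.02
 "x":0.0004,"y":0.0008,"z":0.0113,"yaw":0.0004
```

```bash

python3 -m crank '[{"grip":0.045,"x":0,"y":0,"z":0.004,"yaw":0},{"grip":0.045,"x":0,"y":0,"z":0.007,"yaw":0},{"grip":0.045,"x":0,"y":0,"z":0.009,"yaw":0},{"grip":0.045,"x":0,"y":0,"z":0.011,"yaw":0},{"grip":0.045,"x":0,"y":0,"z":0.0115,"yaw":0}]'
python3 -m crank '[{"grip":0.045,"x":0,"y":0,"z":0,"yaw":0},{"grip":0.053,"x":0,"y":0,"z":0,"yaw":0},{"grip":0.056,"x":0,"y":0,"z":0,"yaw":0},{"grip":0.06,"x":0,"y":0,"z":0,"yaw":0},{"grip":0.064,"x":0,"y":0,"z":0,"yaw":0}]'
python3 -m crank '[{"grip":0.066,"x":0,"y":0,"z":-0.005,"yaw":0},{"grip":0.066,"x":0,"y":0,"z":-0.02,"yaw":0},{"grip":0.066,"x":0,"y":0,"z":-0.04,"yaw":0},{"grip":0.066,"x":0,"y":0,"z":-0.06,"yaw":0},{"grip":0.066,"x":0,"y":0,"z":-0.08,"yaw":0}]'
python3 -m crank '[{"grip":0.091,"x":0,"y":0,"z":-0.02,"yaw":0.08},{"grip":0.091,"x":0,"y":0,"z":-0.02,"yaw":0.18},{"grip":0.091,"x":0,"y":0,"z":-0.02,"yaw":0.29},{"grip":0.091,"x":0,"y":0,"z":-0.02,"yaw":0.4},{"grip":0.091,"x":0,"y":0,"z":-0.02,"yaw":0.51}]'|head -3
python3 -m crank '[{"grip":0.091,"x":0,"y":0,"z":0,"yaw":0.1},{"grip":0.091,"x":0,"y":0,"z":0,"yaw":0.2},{"grip":0.091,"x":0,"y":0,"z":0,"yaw":0.3},{"grip":0.091,"x":0,"y":0,"z":0,"yaw":0.4},{"grip":0.091,"x":0,"y":0,"z":0,"yaw":0.51}]'|head -3
python3 -m crank '[{"grip":0.091,"x":0,"y":0,"z":0,"yaw":0.1},{"grip":0.091,"x":0,"y":0,"z":0,"yaw":0.2},{"grip":0.091,"x":0,"y":0,"z":0,"yaw":0.3},{"grip":0.091,"x":0,"y":0,"z":0,"yaw":0.4},{"grip":0.091,"x":0,"y":0,"z":0,"yaw":0.515}]'|head -3
python3 - <<'E'
from h import *
plan(405,-235.5,56,90)
c,f=grab("wrist","w8")
E
```

```text
time_s: 35.18
ee_pos: [406.1, -235.8, 23.1]
ee_rot: [180.0, 0.1, 178.0]
force: [-0.5, 3.4, 13.3]
gripper_width: 52.9
gripper_force: 15.0
time_s: 35.6
ee_pos: [405.0, -235.7, 22.1]
ee_rot: [180.0, -0.0, 178.0]
force: [-0.2, 0.5, -0.4]
gripper_width: 63.1
gripper_force: 0.0
time_s: 36.02
ee_pos: [404.8, -235.6, 103.2]
ee_rot: [180.0, -0.0, 178.0]
force: [1.1, -0.8, 0.4]
gripper_width: 66.1
gripper_force: 0.0
time_s: 36.43
ee_pos: [405.0, -235.7, 122.6]
ee_rot: [180.0, 0.0, 148.5]
time_s: 36.85
ee_pos: [405.0, -235.7, 122.4]
ee_rot: [-180.0, -0.0, 119.3]
time_s: 37.27
ee_pos: [404.9, -235.7, 122.4]
ee_rot: [-180.0, -0.0, 89.8]
pose [ 404.9 -235.7  122.4] 89.77 q6 -31.4 D [  0.1   0.2 -66.4] dyaw 0.23
 "x":0.0002,"y":0.0001,"z":0.0664,"yaw":-0.0039
```

View pics/w8.png

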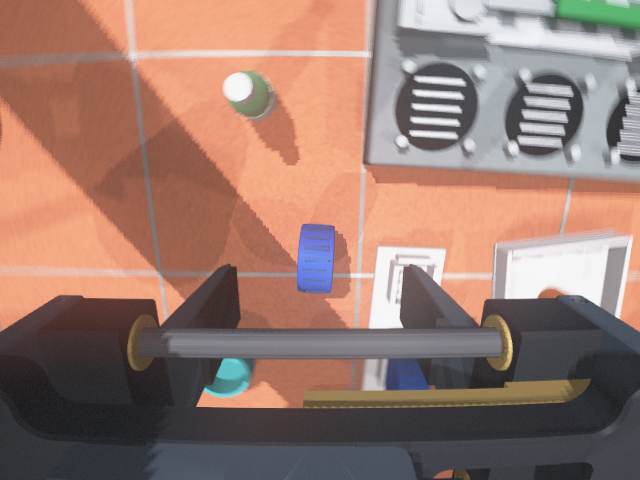

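```bash

python3 -m crank '[{"grip":0.091,"x":0,"y":0,"z":0.02,"yaw":0},{"grip":0.091,"x":0,"y":0,"z":0.04,"yaw":0},{"grip":0.091,"x":0,"y":0,"z":0.055,"yaw":0},{"grip":0.091,"x":0,"y":0,"z":0.066,"yaw":0},{"grip":0.091,"x":0,"y":0,"z":0.066,"yaw":0}]'|head -3
python3 -m crank '[{"grip":0.091,"x":0,"y":-0.007,"z":0,"yaw":0},{"grip":0.091,"x":0,"y":-0.014,"z":0,"yaw":0},{"grip":0.091,"x":0,"y":-0.02,"z":0,"yaw":0},{"grip":0.091,"x":0,"y":-0.025,"z":0,"yaw":0},{"grip":0.091,"x":0,"y":-0.029,"z":0,"yaw":0}]'|head -4
python3 -m crank '[{"grip":0.091,"x":0,"y":-0.006,"z":0,"yaw":0},{"grip":0.091,"x":0,"y":-0.012,"z":0,"yaw":0},{"grip":0.091,"x":0,"y":-0.018,"z":0,"yaw":0},{"grip":0.091,"x":0,"y":-0.024,"z":0,"yaw":0},{"grip":0.091,"x":0,"y":-0.03,"z":0,"yaw":0}]'|head -4
python3 -m crank '[{"grip":0.091,"x":0,"y":0,"z":0,"yaw":0},{"grip":0.091,"x":0,"y":0.0,"z":0,"yaw":0},{"grip":0.091,"x":0,"y":0,"z":-0.02,"yaw":0},{"grip":0.091,"x":0,"y":0,"z":-0.05,"yaw":0},{"grip":0.091,"x":0,"y":0,"z":-0.08,"yaw":0}]'|head -4
python3 -m crank '[{"grip":0.091,"x":0,"y":0,"z":-0.03,"yaw":0},{"grip":0.091,"x":0,"y":0,"z":-0.03,"yaw":0},{"grip":0.091,"x":0,"y":0,"z":-0.03,"yaw":0},{"grip":0.091,"x":0,"y":0,"z":-0.03,"yaw":0},{"grip":0.091,"x":0,"y":0,"z":-0.03,"yaw":0}]'|head -3
python3 - <<'E'
from h import *
c,f=grab("wrist","w9"); np.savez("pics/w9.npz",**c)
for a,p,r in blobs(f,"wblue",300,(180,150,400,330)): print(a,np.round(p,1),r,onplane(c,[p],26).round(1),onplane(c,[p],20).round(1))
plan(365,-235,22,88)
E
```

```text
time_s: 37.73
ee_pos: [403.6, -234.9, 54.4]
ee_rot: [-179.8, -0.2, 90.2]
time_s: 38.15
ee_pos: [375.5, -235.9, 56.9]
ee_rot: [180.0, 0.0, 90.1]
force: [0.4, -0.1, 0.4]
time_s: 38.57
ee_pos: [345.5, -235.8, 56.3]
ee_rot: [-180.0, -0.0, 90.1]
force: [0.7, -0.5, 0.1]
time_s: 38.98
ee_pos: [345.8, -235.5, 136.7]
ee_rot: [-179.9, -0.1, 90.1]
force: [1.2, -0.4, 0.4]
time_s: 39.4
ee_pos: [345.4, -235.3, 165.0]
ee_rot: [-179.9, -0.1, 90.1]
2443 [337.  241.2] ((337.16217041015625, 241.0270233154297), (56.22445297241211, 53.92286682128906), 9.462323188781738) [[ 361.3 -243.    26. ]] [[ 361.6 -244.8   20. ]]
pose [ 345.4 -235.3  165. ] 90.08 q6 -35.9 D [  19.6    0.3 -143. ] dyaw -2.08
 "x":0.0002,"y":0.0196,"z":0.1430,"yaw":0.0363
```

View pics/w9.png

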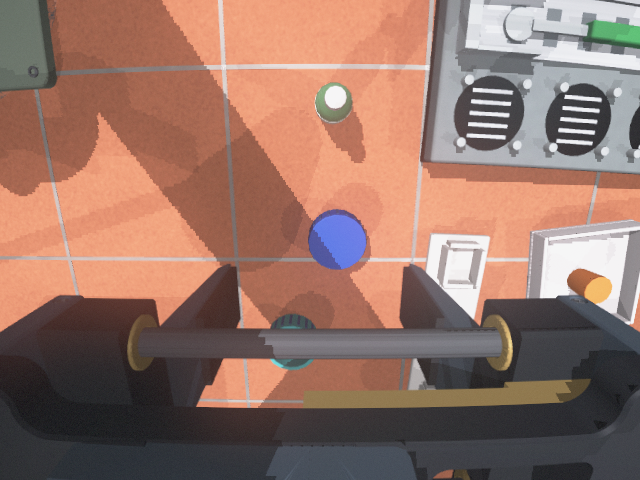

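```bash

python3 -m crank '[{"grip":0.08,"x":-0.002,"y":0.005,"z":0.02,"yaw":0.036},{"grip":0.08,"x":-0.004,"y":0.01,"z":0.04,"yaw":0.036},{"grip":0.08,"x":-0.006,"y":0.016,"z":0.055,"yaw":0.036},{"grip":0.08,"x":-0.006,"y":0.016,"z":0.065,"yaw":0.036},{"grip":0.08,"x":-0.006,"y":0.016,"z":0.065,"yaw":0.036}]'|head -3
python3 -m crank '[{"grip":0.08,"x":0,"y":0,"z":0,"yaw":0},{"grip":0.08,"x":0,"y":0,"z":0,"yaw":0},{"grip":0.08,"x":0,"y":0,"z":0,"yaw":0},{"grip":0.08,"x":0,"y":0,"z":0,"yaw":0},{"grip":0.08,"x":0,"y":0,"z":0,"yaw":0}]'|head -3
python3 - <<'E'
from h import *
c,f=grab("wrist","w10"); w=dict(np.load("pics/w9.npz"))
for a,p,r in blobs(f,"wblue",300,(180,150,450,400)):
    print(a,np.round(p,1),r,onplane(c,[p],26).round(1)); X,e=tri(w,(337.1,241.1),c,p); print(X,e)
plan(361.3,-242,22,88)
E
```

```text
time_s: 39.87
ee_pos: [360.5, -240.6, 98.4]
ee_rot: [-179.7, -0.2, 88.0]
time_s: 40.28
ee_pos: [362.4, -242.0, 101.9]
ee_rot: [179.9, 0.0, 88.0]
3771 [318.1 256.8] ((318.3846130371094, 257.4230651855469), (69.3375244140625, 67.95077514648438), 33.690067291259766) [[ 361.4 -242.7   26. ]]
[ 361.40806053 -243.30038258   24.6215817 ] 0.1344121039254952
pose [ 362.3 -242.   101.8] 88.01 q6 -33.3 D [ -1.   -0.  -79.8] dyaw -0.01
 "x":-0.0001,"y":-0.0010,"z":0.0798,"yaw":0.0002
```

```bash

python3 -m crank '[{"grip":0.08,"x":-0.001,"y":-0.001,"z":0.025,"yaw":0},{"grip":0.08,"x":-0.001,"y":-0.001,"z":0.045,"yaw":0},{"grip":0.08,"x":-0.001,"y":-0.001,"z":0.065,"yaw":0},{"grip":0.08,"x":-0.001,"y":-0.001,"z":0.08,"yaw":0},{"grip":0.08,"x":-0.001,"y":-0.001,"z":0.08,"yaw":0}]'|head -3
python3 -m crank '[{"grip":0.045,"x":0,"y":0,"z":0,"yaw":0},{"grip":0.045,"x":0,"y":0,"z":0,"yaw":0},{"grip":0.045,"x":0,"y":0,"z":0,"yaw":0},{"grip":0.045,"x":0,"y":0,"z":0,"yaw":0},{"grip":0.045,"x":0,"y":0,"z":0,"yaw":0}]' 15
python3 -m crank '[{"grip":0.045,"x":0,"y":0,"z":-0.02,"yaw":0},{"grip":0.045,"x":0,"y":0,"z":-0.04,"yaw":0},{"grip":0.045,"x":0,"y":0,"z":-0.07,"yaw":0},{"grip":0.045,"x":0,"y":0,"z":-0.1,"yaw":0},{"grip":0.045,"x":0,"y":0,"z":-0.12,"yaw":0}]'
python3 - <<'E'
from h import *
for n in("w9",):
    w=dict(np.load(f"pics/{n}.npz")); f=cv2.imread(f"pics/{n}.png")[:,:,::-1].copy()
    h=cv2.cvtColor(f,cv2.COLOR_RGB2HSV); m=cv2.inRange(h,(0,0,0),(180,255,75)); m[:,:450]=0;m[:70]=0;m[160:]=0
    m=cv2.morphologyEx(m,cv2.MORPH_CLOSE,np.ones((11,11)))
    for k in cv2.findContours(m,0,1)[0]:
        if cv2.contourArea(k)>300: e=cv2.fitEllipse(k); print(e,onplane(w,[e[0]],30).round(1))
    b=[(470,80),(519,84),(461,142),(517,147)]; print(onplane(w,b,39).round(1),onplane(w,b,39).mean(0))
    b=[(556,86),(608,90),(551,149),(606,153)]; print(onplane(w,b,39).round(1).mean(0))
plan(646.4,-135.5,140,88)
E
```

```text
time_s: 40.75
ee_pos: [359.6, -241.7, 19.3]
ee_rot: [-179.8, -0.2, 88.0]
time_s: 41.17
ee_pos: [361.7, -243.2, 22.2]
ee_rot: [179.9, 0.1, 88.0]
force: [0.0, -0.2, 3.2]
gripper_width: 52.8
gripper_force: 15.0
time_s: 41.58
ee_pos: [361.8, -243.3, 144.2]
ee_rot: [179.8, 0.1, 88.0]
force: [1.5, -0.8, -0.2]
gripper_width: 53.0
gripper_force: 15.0
((578.0776977539062, 119.19458770751953), (60.67503356933594, 72.20855712890625), 28.934450149536133) [[ 565.7 -132.2   30. ]]
((494.8558654785156, 106.75315856933594), (52.558990478515625, 68.85906219482422), 144.79469299316406) [[ 490.4 -124.7   30. ]]
[[ 463.3 -106.1   39. ]
 [ 503.7 -107.8   39. ]
 [ 461.  -153.7   39. ]
 [ 509.2 -156.7   39. ]] [ 484.30081744 -131.06610666   39.        ]
[ 561.525 -133.45    39.   ]
pose [ 361.8 -243.3  144.2] 88.01 q6 -33.4 D [284.6 107.8  -4.2] dyaw -0.01
 "x":0.0588,"y":0.1403,"z":0.0021,"yaw":0.0001
 "x":0.0588,"y":0.1403,"z":0.0021,"yaw":0.0001
```

```bash

python3 -m crank '[{"grip":0.045,"x":0.01,"y":0.025,"z":0,"yaw":0},{"grip":0.045,"x":0.022,"y":0.055,"z":0,"yaw":0},{"grip":0.045,"x":0.035,"y":0.085,"z":0,"yaw":0},{"grip":0.045,"x":0.047,"y":0.113,"z":0,"yaw":0},{"grip":0.045,"x":0.0588,"y":0.1403,"z":0,"yaw":0}]'|head -3
python3 -m crank '[{"grip":0.045,"x":0.013,"y":0.03,"z":0,"yaw":0},{"grip":0.045,"x":0.026,"y":0.06,"z":0,"yaw":0},{"grip":0.045,"x":0.04,"y":0.09,"z":0,"yaw":0},{"grip":0.045,"x":0.052,"y":0.12,"z":0,"yaw":0},{"grip":0.045,"x":0.0588,"y":0.1403,"z":0.01,"yaw":0}]'|head -3
python3 -m crank '[{"grip":0.045,"x":0,"y":0,"z":0.015,"yaw":0},{"grip":0.045,"x":0,"y":0,"z":0.03,"yaw":0},{"grip":0.045,"x":0,"y":0,"z":0.045,"yaw":0},{"grip":0.045,"x":0,"y":0,"z":0.045,"yaw":0},{"grip":0.045,"x":0,"y":0,"z":0.045,"yaw":0}]'|head -3
python3 -m crank '[{"grip":0.045,"x":0,"y":0,"z":0,"yaw":0},{"grip":0.045,"x":0,"y":0,"z":0,"yaw":0},{"grip":0.045,"x":0,"y":0,"z":0,"yaw":0},{"grip":0.045,"x":0,"y":0,"z":0,"yaw":0},{"grip":0.045,"x":0,"y":0,"z":0,"yaw":0}]'|head -3
python3 - <<'E'
from h import *
c,f=grab("wrist","w11"); np.savez("pics/w11.npz",**c)
plan(646.4,-135.8,52,88)
E
```

```text
time_s: 42.0
ee_pos: [504.7, -188.1, 141.8]
ee_rot: [180.0, 0.0, 88.0]
time_s: 42.42
ee_pos: [649.5, -133.7, 133.4]
ee_rot: [179.7, 0.0, 88.1]
time_s: 42.83
ee_pos: [645.1, -134.8, 85.9]
ee_rot: [-179.9, -0.0, 88.0]
time_s: 43.25
ee_pos: [645.8, -135.1, 87.0]
ee_rot: [179.9, 0.0, 88.0]
pose [ 645.8 -135.1   86.8] 88.01 q6 -10.8 D [  0.6  -0.7 -34.8] dyaw -0.01
 "x":-0.0007,"y":0.0007,"z":0.0348,"yaw":0.0002
```

View pics/w11.png

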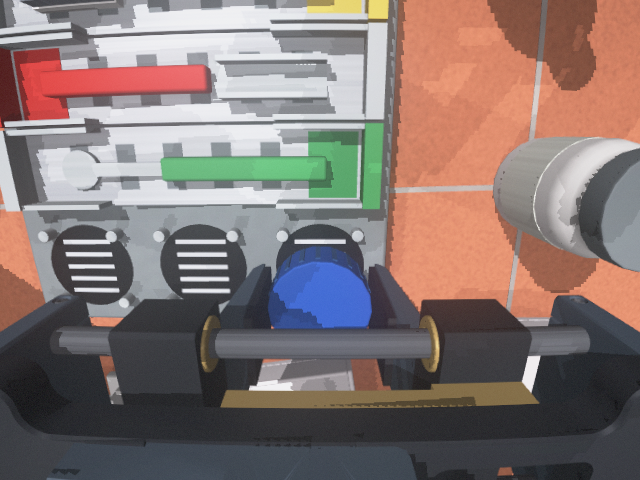

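```bash
python3 - <<'E'
from h import *
w=dict(np.load("pics/w11.npz"))
P=onplane(w,[(282,236),(357,235.5),(159,236),(232,236.5),(44,237),(112,236)],39); print(P.round(1))
for i in(0,2,4): 
    m=P[i:i+2].mean(0); print("pocket",(m[:2]-24*np.array([.0358,.9994])).round(1))
E
```

```text
[[ 622.9 -111.    39. ]
 [ 670.5 -112.3   39. ]
 [ 543.5 -108.3   39. ]
 [ 590.9 -110.3   39. ]
 [ 463.9 -106.2   39. ]
 [ 511.9 -107.2   39. ]]
pocket [ 645.8 -135.7]
pocket [ 566.3 -133.3]
pocket [ 487.1 -130.7]
```

```bash

python3 -m crank '[{"grip":0.045,"x":-0.0006,"y":0,"z":0.01,"yaw":0},{"grip":0.045,"x":-0.0006,"y":0,"z":0.018,"yaw":0},{"grip":0.045,"x":-0.0006,"y":0,"z":0.025,"yaw":0},{"grip":0.045,"x":-0.0006,"y":0,"z":0.031,"yaw":0},{"grip":0.045,"x":-0.0006,"y":0,"z":0.0343,"yaw":0}]'|head -4
python3 -m crank '[{"grip":0.045,"x":0,"y":0,"z":0,"yaw":0},{"grip":0.045,"x":0,"y":0,"z":0,"yaw":0},{"grip":0.054,"x":0,"y":0,"z":0,"yaw":0},{"grip":0.06,"x":0,"y":0,"z":0,"yaw":0},{"grip":0.064,"x":0,"y":0,"z":0,"yaw":0}]'
python3 -m crank '[{"grip":0.064,"x":0,"y":0,"z":-0.005,"yaw":0},{"grip":0.064,"x":0,"y":0,"z":-0.02,"yaw":0},{"grip":0.064,"x":0,"y":0,"z":-0.05,"yaw":0},{"grip":0.064,"x":0,"y":0,"z":-0.08,"yaw":0},{"grip":0.064,"x":0,"y":0,"z":-0.11,"yaw":0}]'
python3 - <<'E'
from h import *
plan(478.1,-434.5,110,177.7,n=3)
c,f=grab("top","top2"); 
for a,p,r in blobs(f,"blue",60): 
  if 330<p[0]<530: print(a,np.round(p,1),np.round(r[1],1),onplane(c,[p],56).round(1))
E
```

```text
time_s: 43.72
ee_pos: [644.8, -135.4, 51.8]
ee_rot: [-179.9, -0.0, 88.0]
force: [-6.1, 1.3, 21.5]
time_s: 44.13
ee_pos: [645.9, -135.7, 51.7]
ee_rot: [180.0, 0.0, 88.0]
force: [-0.0, -0.8, -0.5]
gripper_width: 62.9
gripper_force: 0.0
time_s: 44.55
ee_pos: [645.6, -135.6, 163.1]
ee_rot: [-180.0, -0.0, 88.0]
force: [-0.1, -0.6, -0.3]
gripper_width: 63.8
gripper_force: 0.0
pose [ 645.6 -135.6  163.1] 88.01 q6 -10.9 D [-167.5 -298.9  -53.1] dyaw 89.69
 "x":-0.1015,"y":-0.0523,"z":0.0177,"yaw":-0.5218
 "x":-0.0619,"y":-0.0960,"z":0.0177,"yaw":-0.5218
 "x":-0.0058,"y":-0.1141,"z":0.0177,"yaw":-0.5218
220 [469.4 265.6] [11. 19.] [[ 481.  -354.1   56. ]]
210 [508.9 268.3] [11. 19.] [[ 476.1 -438.    56. ]]
```

```bash
python3 -c "
from h import *
plan(478.3,-435.5,110,n=3,dyw=-90.3)"
```

```text
pose [ 649.1 -136.4  170.6] 88.01 q6 -10.9 D [-170.8 -299.1  -60.6] dyaw -90.3
 "x":-0.1016,"y":-0.0534,"z":0.0202,"yaw":0.5253
 "x":-0.1147,"y":0.0047,"z":0.0202,"yaw":0.5253
 "x":-0.0969,"y":0.0616,"z":0.0202,"yaw":0.5253
```

```bash

python3 -m crank '[{"grip":0.068,"x":-0.02,"y":-0.01,"z":0,"yaw":0.1},{"grip":0.068,"x":-0.04,"y":-0.02,"z":0,"yaw":0.2},{"grip":0.068,"x":-0.06,"y":-0.03,"z":0,"yaw":0.3},{"grip":0.068,"x":-0.08,"y":-0.041,"z":0,"yaw":0.41},{"grip":0.068,"x":-0.1016,"y":-0.0534,"z":0,"yaw":0.525}]'|head -3
python3 -m crank '[{"grip":0.068,"x":-0.023,"y":0.001,"z":0,"yaw":0.1},{"grip":0.068,"x":-0.046,"y":0.002,"z":0,"yaw":0.2},{"grip":0.068,"x":-0.069,"y":0.003,"z":0,"yaw":0.3},{"grip":0.068,"x":-0.092,"y":0.004,"z":0,"yaw":0.41},{"grip":0.068,"x":-0.1147,"y":0.0047,"z":0.01,"yaw":0.525}]'|head -3
python3 -m crank '[{"grip":0.068,"x":-0.02,"y":0.012,"z":0,"yaw":0.1},{"grip":0.068,"x":-0.04,"y":0.024,"z":0.01,"yaw":0.2},{"grip":0.068,"x":-0.06,"y":0.036,"z":0.02,"yaw":0.3},{"grip":0.068,"x":-0.08,"y":0.05,"z":0.04,"yaw":0.41},{"grip":0.068,"x":-0.0969,"y":0.0616,"z":0.05,"yaw":0.525}]'|head -3
python3 -m crank '[{"grip":0.068,"x":0,"y":0,"z":0,"yaw":0},{"grip":0.068,"x":0,"y":0,"z":0,"yaw":0},{"grip":0.068,"x":0,"y":0,"z":0,"yaw":0},{"grip":0.068,"x":0,"y":0,"z":0,"yaw":0},{"grip":0.068,"x":0,"y":0,"z":0,"yaw":0}]'|head -3
python3 - <<'E'
from h import *
c,f=grab("wrist","w12"); np.savez("pics/w12.npz",**c)
for a,p,r in blobs(f,"wblue",300): print(a,np.round(p,1),np.round(r[0],1),np.round(r[1],1),onplane(c,[p],52).round(1))
plan(478.3,-435.5,34,-2.3)
E
```

```text
time_s: 45.02
ee_pos: [588.6, -235.9, 162.1]
ee_rot: [180.0, -0.0, 57.6]
time_s: 45.43
ee_pos: [532.5, -336.8, 153.9]
ee_rot: [179.8, -0.1, 27.5]
time_s: 45.85
ee_pos: [473.6, -435.6, 100.4]
ee_rot: [-180.0, 0.1, -2.6]
time_s: 46.27
ee_pos: [475.9, -434.1, 102.9]
ee_rot: [180.0, -0.1, -2.1]
2534 [200.9 269.2] [203.2 268.8] [42.8 77.1] [[ 478. -355.   52.]]
2263 [329.8 273.2] [328.1 272.9] [41.1 74. ] [[ 472.2 -441.    52. ]]
pose [ 475.8 -434.1  102.8] -2.13 q6 48.7 D [  2.5  -1.4 -68.8] dyaw -0.17
 "x":0.0026,"y":0.0013,"z":0.0688,"yaw":0.0030
```

```bash

python3 -m crank '[{"grip":0.068,"x":0.001,"y":0.004,"z":0.017,"yaw":0},{"grip":0.068,"x":0.001,"y":0.004,"z":0.034,"yaw":0},{"grip":0.068,"x":0.001,"y":0.004,"z":0.051,"yaw":0},{"grip":0.068,"x":0.001,"y":0.004,"z":0.068,"yaw":0},{"grip":0.068,"x":0.001,"y":0.004,"z":0.068,"yaw":0}]'|head -4
python3 -m crank '[{"grip":0.045,"x":0,"y":0,"z":0,"yaw":0},{"grip":0.045,"x":0,"y":0,"z":0,"yaw":0},{"grip":0.045,"x":0,"y":0,"z":0,"yaw":0},{"grip":0.045,"x":0,"y":0,"z":0,"yaw":0},{"grip":0.045,"x":0,"y":0,"z":0,"yaw":0}]' 15
python3 -m crank '[{"grip":0.045,"x":0,"y":0,"z":-0.01,"yaw":0},{"grip":0.045,"x":0,"y":0,"z":-0.025,"yaw":0},{"grip":0.045,"x":0,"y":0,"z":-0.045,"yaw":0},{"grip":0.045,"x":0,"y":0,"z":-0.065,"yaw":0},{"grip":0.045,"x":0,"y":0,"z":-0.08,"yaw":0}]'
python3 -c "
from h import *
plan(405,-235,112,-2,n=2)"
```

```text
time_s: 46.73
ee_pos: [474.5, -436.6, 31.1]
ee_rot: [-179.8, 0.3, -2.2]
force: [-0.4, -1.1, -0.2]
time_s: 47.15
ee_pos: [476.8, -438.4, 35.4]
ee_rot: [180.0, -0.1, -2.2]
force: [2.7, 4.4, 3.5]
gripper_width: 53.3
gripper_force: 15.0
time_s: 47.57
ee_pos: [475.9, -440.0, 116.6]
ee_rot: [179.8, -0.1, -2.2]
force: [0.2, -0.5, -0.5]
gripper_width: 52.9
gripper_force: 15.0
pose [ 475.9 -440.   116.6] -2.22 q6 48.5 D [-70.9 205.   -4.6] dyaw 0.22
 "x":-0.0394,"y":-0.1010,"z":0.0023,"yaw":-0.0020
 "x":-0.0392,"y":-0.1011,"z":0.0023,"yaw":-0.0020
```

```bash

python3 -m crank '[{"grip":0.045,"x":-0.007,"y":-0.018,"z":0,"yaw":0},{"grip":0.045,"x":-0.015,"y":-0.038,"z":0,"yaw":0},{"grip":0.045,"x":-0.023,"y":-0.058,"z":0,"yaw":0},{"grip":0.045,"x":-0.031,"y":-0.079,"z":0,"yaw":0},{"grip":0.045,"x":-0.0394,"y":-0.101,"z":0,"yaw":0}]'|head -3
python3 -m crank '[{"grip":0.045,"x":-0.009,"y":-0.021,"z":0,"yaw":0},{"grip":0.045,"x":-0.018,"y":-0.045,"z":0,"yaw":0},{"grip":0.045,"x":-0.027,"y":-0.068,"z":0,"yaw":0},{"grip":0.045,"x":-0.035,"y":-0.088,"z":0,"yaw":0},{"grip":0.045,"x":-0.0392,"y":-0.101,"z":0,"yaw":0}]'|head -3
python3 -m crank '[{"grip":0.045,"x":0,"y":0,"z":0.02,"yaw":0},{"grip":0.045,"x":0,"y":0,"z":0.04,"yaw":0},{"grip":0.045,"x":0,"y":0,"z":0.06,"yaw":0},{"grip":0.045,"x":0,"y":0,"z":0.075,"yaw":0},{"grip":0.045,"x":0,"y":0,"z":0.08,"yaw":0}]'|head -3
python3 -m crank '[{"grip":0.045,"x":0,"y":0,"z":0,"yaw":0},{"grip":0.045,"x":0,"y":0,"z":0,"yaw":0},{"grip":0.045,"x":0,"y":0,"z":0,"yaw":0},{"grip":0.045,"x":0,"y":0,"z":0,"yaw":0},{"grip":0.045,"x":0,"y":0,"z":0,"yaw":0}]'
python3 -c "
from h import *
plan(405,-235,23,-2)"
```

```text
time_s: 47.98
ee_pos: [439.8, -336.4, 114.9]
ee_rot: [179.9, -0.0, -2.2]
time_s: 48.4
ee_pos: [403.9, -232.7, 114.7]
ee_rot: [180.0, 0.0, -2.2]
time_s: 48.82
ee_pos: [404.4, -233.8, 32.6]
ee_rot: [-180.0, 0.1, -2.2]
time_s: 49.23
ee_pos: [405.6, -234.2, 34.8]
ee_rot: [179.9, -0.1, -2.2]
force: [-0.4, 0.0, -0.6]
gripper_width: 53.1
gripper_force: 15.0
pose [ 405.6 -234.2   34.8] -2.23 q6 60.8 D [ -0.6  -0.8 -11.8] dyaw 0.23
 "x":-0.0006,"y":0.0008,"z":0.0118,"yaw":-0.0040
```

```bash

python3 -m crank '[{"grip":0.045,"x":0,"y":0,"z":0.004,"yaw":0},{"grip":0.045,"x":0,"y":0,"z":0.007,"yaw":0},{"grip":0.045,"x":0,"y":0,"z":0.009,"yaw":0},{"grip":0.045,"x":0,"y":0,"z":0.011,"yaw":0},{"grip":0.045,"x":0,"y":0,"z":0.0115,"yaw":0}]'|head -4
python3 -m crank '[{"grip":0.045,"x":0,"y":0,"z":0,"yaw":0},{"grip":0.053,"x":0,"y":0,"z":0,"yaw":0},{"grip":0.056,"x":0,"y":0,"z":0,"yaw":0},{"grip":0.06,"x":0,"y":0,"z":0,"yaw":0},{"grip":0.064,"x":0,"y":0,"z":0,"yaw":0}]'
python3 -m crank '[{"grip":0.066,"x":0,"y":0,"z":-0.005,"yaw":0},{"grip":0.066,"x":0,"y":0,"z":-0.02,"yaw":0},{"grip":0.066,"x":0,"y":0,"z":-0.04,"yaw":0},{"grip":0.066,"x":0,"y":0,"z":-0.06,"yaw":0},{"grip":0.066,"x":0,"y":0,"z":-0.08,"yaw":0}]'|head -3
python3 -m crank '[{"grip":0.091,"x":0,"y":0,"z":-0.02,"yaw":-0.09},{"grip":0.091,"x":0,"y":0,"z":-0.02,"yaw":-0.2},{"grip":0.091,"x":0,"y":0,"z":-0.02,"yaw":-0.31},{"grip":0.091,"x":0,"y":0,"z":-0.02,"yaw":-0.42},{"grip":0.091,"x":0,"y":0,"z":-0.02,"yaw":-0.53}]'|head -3
python3 -m crank '[{"grip":0.091,"x":0,"y":0,"z":0,"yaw":-0.1},{"grip":0.091,"x":0,"y":0,"z":0,"yaw":-0.2},{"grip":0.091,"x":0,"y":0,"z":0,"yaw":-0.31},{"grip":0.091,"x":0,"y":0,"z":0,"yaw":-0.42},{"grip":0.091,"x":0,"y":0,"z":0,"yaw":-0.54}]'|head -3
python3 -m crank '[{"grip":0.091,"x":0,"y":0,"z":0,"yaw":-0.1},{"grip":0.091,"x":0,"y":0,"z":0,"yaw":-0.2},{"grip":0.091,"x":0,"y":0,"z":0,"yaw":-0.31},{"grip":0.091,"x":0,"y":0,"z":0,"yaw":-0.42},{"grip":0.091,"x":0,"y":0,"z":0,"yaw":-0.54}]'|head -3
python3 - <<'E'
from h import *
plan(405,-235.5,56,90)
c,f=grab("wrist","w13")
for a,p,r in blobs(f,"wblue",300,(240,150,400,320)): print(a,np.round(p,1),np.round(r[1],1),r[2],onplane(c,[p],50).round(1))
E
```

```text
time_s: 49.65
ee_pos: [406.5, -234.0, 23.3]
ee_rot: [180.0, -0.2, -2.3]
force: [0.7, 3.4, 11.3]
time_s: 50.07
ee_pos: [404.8, -233.7, 22.3]
ee_rot: [-180.0, 0.0, -2.2]
force: [0.6, -0.1, -0.7]
gripper_width: 62.9
gripper_force: 0.0
time_s: 50.48
ee_pos: [404.7, -233.7, 103.4]
ee_rot: [-180.0, 0.0, -2.2]
time_s: 50.9
ee_pos: [404.9, -233.8, 122.8]
ee_rot: [180.0, -0.0, 28.4]
time_s: 51.32
ee_pos: [404.9, -233.8, 122.6]
ee_rot: [-180.0, -0.0, 59.4]
time_s: 51.73
ee_pos: [404.9, -233.8, 122.6]
ee_rot: [-180.0, -0.0, 90.3]
pose [ 404.9 -233.8  122.6] 90.34 q6 -31.8 D [  0.1  -1.7 -66.6] dyaw -0.34
 "x":-0.0017,"y":0.0001,"z":0.0666,"yaw":0.0059
2062 [317.5 260.2] [34.8 62.9] 3.012787342071533 [[ 403.4 -236.    50. ]]
```

```bash

python3 -m crank '[{"grip":0.091,"x":0,"y":0,"z":0.02,"yaw":0},{"grip":0.091,"x":0,"y":0,"z":0.04,"yaw":0},{"grip":0.091,"x":0,"y":0,"z":0.055,"yaw":0},{"grip":0.091,"x":0,"y":0,"z":0.066,"yaw":0},{"grip":0.091,"x":0,"y":0,"z":0.066,"yaw":0}]'|head -3
python3 -m crank '[{"grip":0.091,"x":0,"y":-0.007,"z":0,"yaw":0},{"grip":0.091,"x":0,"y":-0.014,"z":0,"yaw":0},{"grip":0.091,"x":0,"y":-0.02,"z":0,"yaw":0},{"grip":0.091,"x":0,"y":-0.025,"z":0,"yaw":0},{"grip":0.091,"x":0,"y":-0.029,"z":0,"yaw":0}]'|head -4
python3 -m crank '[{"grip":0.091,"x":0,"y":-0.006,"z":0,"yaw":0},{"grip":0.091,"x":0,"y":-0.012,"z":0,"yaw":0},{"grip":0.091,"x":0,"y":-0.018,"z":0,"yaw":0},{"grip":0.091,"x":0,"y":-0.024,"z":0,"yaw":0},{"grip":0.091,"x":0,"y":-0.03,"z":0,"yaw":0}]'|head -4
python3 -m crank '[{"grip":0.091,"x":0,"y":0,"z":0,"yaw":0},{"grip":0.091,"x":0,"y":0.0,"z":0,"yaw":0},{"grip":0.091,"x":0,"y":0,"z":-0.015,"yaw":0},{"grip":0.091,"x":0,"y":0,"z":-0.03,"yaw":0},{"grip":0.091,"x":0,"y":0,"z":-0.045,"yaw":0}]'|head -4
python3 -m crank '[{"grip":0.08,"x":-0.008,"y":0.016,"z":0,"yaw":0.036},{"grip":0.08,"x":-0.008,"y":0.016,"z":0,"yaw":0.036},{"grip":0.08,"x":-0.008,"y":0.016,"z":0,"yaw":0.036},{"grip":0.08,"x":-0.008,"y":0.016,"z":0,"yaw":0.036},{"grip":0.08,"x":-0.008,"y":0.016,"z":0,"yaw":0.036}]'|head -3
python3 - <<'E'
from h import *
c,f=grab("wrist","w14"); np.savez("pics/w14.npz",**c)
h=cv2.cvtColor(f,cv2.COLOR_RGB2HSV)
for a,p,r in blobs(f,"wblue",300,(180,150,450,400)):
    print(a,np.round(p,1),r,onplane(c,[p],26).round(1)); x,y=map(int,p); print("V std in centre",h[y-15:y+16,x-15:x+16].reshape(-1,3).mean(0),h[y-15:y+16,x-15:x+16,2].std())
w=cv2.imread("pics/w10.png"); h=cv2.cvtColor(w,cv2.COLOR_BGR2HSV)[242:273,303:334]; print(h.reshape(-1,3).mean(0),h[...,2].std())
plan(361.3,-242,22,88)
E
```

```text
time_s: 52.2
ee_pos: [403.5, -232.9, 54.7]
ee_rot: [-179.8, -0.2, 89.9]
time_s: 52.62
ee_pos: [375.4, -233.9, 57.1]
ee_rot: [180.0, 0.0, 90.0]
force: [-0.1, 0.1, -0.5]
time_s: 53.03
ee_pos: [345.4, -233.8, 56.5]
ee_rot: [-180.0, -0.0, 90.0]
force: [0.1, -0.1, -0.2]
time_s: 53.45
ee_pos: [346.3, -233.9, 101.9]
ee_rot: [-180.0, -0.0, 90.0]
force: [0.1, 0.2, -0.5]
time_s: 53.87
ee_pos: [361.1, -241.2, 100.8]
ee_rot: [-179.9, -0.1, 88.0]
3844 [321.3 255.2] ((321.6723937988281, 255.56895446777344), (71.1213150024414, 67.77879333496094), 21.801406860351562) [[ 362.3 -240.2   26. ]]
V std in centre [115.68470343 129.61290323 211.47762747] 30.11078692203404
[116.45681582 127.13527575 203.89073881] 29.433420653726817
pose [ 361.2 -241.2  100.9] 87.98 q6 -33.2 D [  0.1  -0.8 -78.9] dyaw 0.02
 "x":-0.0008,"y":0.0001,"z":0.0789,"yaw":-0.0004
```

```bash

python3 -m crank '[{"grip":0.08,"x":0.001,"y":0.001,"z":0.025,"yaw":0},{"grip":0.08,"x":0.001,"y":0.001,"z":0.045,"yaw":0},{"grip":0.08,"x":0.001,"y":0.001,"z":0.065,"yaw":0},{"grip":0.08,"x":0.001,"y":0.001,"z":0.079,"yaw":0},{"grip":0.08,"x":0.001,"y":0.001,"z":0.079,"yaw":0}]'|head -3
python3 -m crank '[{"grip":0.045,"x":0,"y":0,"z":0,"yaw":0},{"grip":0.045,"x":0,"y":0,"z":0,"yaw":0},{"grip":0.045,"x":0,"y":0,"z":0,"yaw":0},{"grip":0.045,"x":0,"y":0,"z":0,"yaw":0},{"grip":0.045,"x":0,"y":0,"z":0,"yaw":0}]' 15
python3 -m crank '[{"grip":0.045,"x":0,"y":0,"z":-0.02,"yaw":0},{"grip":0.045,"x":0,"y":0,"z":-0.04,"yaw":0},{"grip":0.045,"x":0,"y":0,"z":-0.07,"yaw":0},{"grip":0.045,"x":0,"y":0,"z":-0.1,"yaw":0},{"grip":0.045,"x":0,"y":0,"z":-0.11,"yaw":0}]'
python3 -c "
from h import *
plan(566.3,-133.3,132,88,n=2)"
```

```text
time_s: 54.33
ee_pos: [360.9, -239.4, 20.1]
ee_rot: [-179.7, -0.2, 88.0]
time_s: 54.75
ee_pos: [363.6, -241.2, 23.3]
ee_rot: [179.9, 0.1, 88.0]
force: [0.8, 0.4, 3.8]
gripper_width: 53.2
gripper_force: 15.0
time_s: 55.17
ee_pos: [364.9, -242.1, 136.6]
ee_rot: [179.6, 0.2, 88.0]
force: [0.7, -1.4, 0.5]
gripper_width: 52.9
gripper_force: 15.0
pose [ 364.9 -242.1  136.6] 87.95 q6 -33.0 D [201.4 108.8  -4.6] dyaw 0.05
 "x":0.0580,"y":0.0987,"z":0.0023,"yaw":-0.0004
 "x":0.0579,"y":0.0987,"z":0.0023,"yaw":-0.0004
```

```bash

python3 -m crank '[{"grip":0.045,"x":0.01,"y":0.018,"z":0,"yaw":0},{"grip":0.045,"x":0.022,"y":0.038,"z":0,"yaw":0},{"grip":0.045,"x":0.035,"y":0.058,"z":0,"yaw":0},{"grip":0.045,"x":0.047,"y":0.079,"z":0,"yaw":0},{"grip":0.045,"x":0.058,"y":0.099,"z":0,"yaw":0}]'|head -3
python3 -m crank '[{"grip":0.045,"x":0.013,"y":0.022,"z":0,"yaw":0},{"grip":0.045,"x":0.026,"y":0.044,"z":0,"yaw":0},{"grip":0.045,"x":0.04,"y":0.067,"z":0,"yaw":0},{"grip":0.045,"x":0.052,"y":0.088,"z":0,"yaw":0},{"grip":0.045,"x":0.058,"y":0.099,"z":0,"yaw":0}]'|head -3
python3 -m crank '[{"grip":0.045,"x":0,"y":0,"z":0.015,"yaw":0},{"grip":0.045,"x":0,"y":0,"z":0.03,"yaw":0},{"grip":0.045,"x":0,"y":0,"z":0.042,"yaw":0},{"grip":0.045,"x":0,"y":0,"z":0.045,"yaw":0},{"grip":0.045,"x":0,"y":0,"z":0.045,"yaw":0}]'|head -3
python3 -m crank '[{"grip":0.045,"x":0,"y":0,"z":0,"yaw":0},{"grip":0.045,"x":0,"y":0,"z":0,"yaw":0},{"grip":0.045,"x":0,"y":0,"z":0,"yaw":0},{"grip":0.045,"x":0,"y":0,"z":0,"yaw":0},{"grip":0.045,"x":0,"y":0,"z":0,"yaw":0}]'|head -3
python3 -c "
from h import *
plan(566.3,-133.5,52.5,88)"
```

```text
time_s: 55.58
ee_pos: [465.0, -185.7, 133.0]
ee_rot: [180.0, 0.0, 88.0]
time_s: 56.0
ee_pos: [567.4, -130.7, 132.8]
ee_rot: [179.9, -0.0, 88.0]
time_s: 56.42
ee_pos: [564.0, -132.1, 86.7]
ee_rot: [-179.9, -0.0, 87.9]
time_s: 56.83
ee_pos: [565.3, -132.1, 88.1]
ee_rot: [179.9, 0.0, 88.0]
pose [ 565.3 -132.1   88.1] 87.95 q6 -12.2 D [  1.   -1.4 -35.6] dyaw 0.05
 "x":-0.0013,"y":0.0010,"z":0.0356,"yaw":-0.0008
```

```bash

python3 -m crank '[{"grip":0.045,"x":-0.0016,"y":0.001,"z":0.01,"yaw":0},{"grip":0.045,"x":-0.0016,"y":0.001,"z":0.018,"yaw":0},{"grip":0.045,"x":-0.0016,"y":0.001,"z":0.025,"yaw":0},{"grip":0.045,"x":-0.0016,"y":0.001,"z":0.031,"yaw":0},{"grip":0.045,"x":-0.0016,"y":0.001,"z":0.0345,"yaw":0}]'|head -4
python3 -m crank '[{"grip":0.045,"x":0,"y":0,"z":0,"yaw":0},{"grip":0.045,"x":0,"y":0,"z":0,"yaw":0},{"grip":0.054,"x":0,"y":0,"z":0,"yaw":0},{"grip":0.06,"x":0,"y":0,"z":0,"yaw":0},{"grip":0.064,"x":0,"y":0,"z":0,"yaw":0}]'
python3 -m crank '[{"grip":0.064,"x":0,"y":0,"z":-0.005,"yaw":0},{"grip":0.064,"x":0,"y":0,"z":-0.02,"yaw":0},{"grip":0.064,"x":0,"y":0,"z":-0.05,"yaw":0},{"grip":0.064,"x":0,"y":0,"z":-0.08,"yaw":0},{"grip":0.064,"x":0,"y":0,"z":-0.1,"yaw":0}]'|head -3
python3 -m crank '[{"grip":0.064,"x":0,"y":0,"z":0,"yaw":0},{"grip":0.064,"x":0,"y":0,"z":0,"yaw":0},{"grip":0.064,"x":0,"y":0,"z":0,"yaw":0},{"grip":0.064,"x":0,"y":0,"z":0,"yaw":0},{"grip":0.064,"x":0,"y":0,"z":0,"yaw":0}]'|head -3
python3 - <<'E'
from h import *
plan(480,-353.5,105,n=3,dyw=-90.3)
E
```

```text
time_s: 57.25
ee_pos: [565.3, -133.4, 52.5]
ee_rot: [-179.9, -0.0, 88.0]
force: [-6.0, 1.0, 21.1]
time_s: 57.67
ee_pos: [566.3, -133.7, 52.9]
ee_rot: [180.0, -0.0, 88.0]
force: [-0.7, 0.1, 0.4]
gripper_width: 62.6
gripper_force: 0.0
time_s: 58.08
ee_pos: [567.2, -133.9, 156.1]
ee_rot: [179.8, 0.0, 88.0]
time_s: 58.5
ee_pos: [565.3, -133.5, 151.6]
ee_rot: [-179.8, -0.0, 88.0]
pose [ 565.3 -133.5  151.6] 87.95 q6 -12.4 D [ -85.3 -220.   -46.6] dyaw -90.3
 "x":-0.0743,"y":-0.0258,"z":0.0155,"yaw":0.5253
 "x":-0.0772,"y":0.0150,"z":0.0155,"yaw":0.5253
 "x":-0.0593,"y":0.0517,"z":0.0155,"yaw":0.5253
```

```bash

python3 -m crank '[{"grip":0.068,"x":-0.015,"y":-0.005,"z":0,"yaw":0.1},{"grip":0.068,"x":-0.03,"y":-0.01,"z":0,"yaw":0.2},{"grip":0.068,"x":-0.045,"y":-0.015,"z":0,"yaw":0.3},{"grip":0.068,"x":-0.06,"y":-0.02,"z":0,"yaw":0.41},{"grip":0.068,"x":-0.0743,"y":-0.0258,"z":0,"yaw":0.525}]'|head -3
python3 -m crank '[{"grip":0.068,"x":-0.015,"y":0.003,"z":0,"yaw":0.1},{"grip":0.068,"x":-0.03,"y":0.006,"z":0,"yaw":0.2},{"grip":0.068,"x":-0.046,"y":0.009,"z":0,"yaw":0.3},{"grip":0.068,"x":-0.062,"y":0.012,"z":0,"yaw":0.41},{"grip":0.068,"x":-0.0772,"y":0.015,"z":0,"yaw":0.525}]'|head -3
python3 -m crank '[{"grip":0.068,"x":-0.012,"y":0.01,"z":0,"yaw":0.1},{"grip":0.068,"x":-0.024,"y":0.02,"z":0.01,"yaw":0.2},{"grip":0.068,"x":-0.036,"y":0.03,"z":0.02,"yaw":0.3},{"grip":0.068,"x":-0.048,"y":0.042,"z":0.04,"yaw":0.41},{"grip":0.068,"x":-0.0593,"y":0.0517,"z":0.046,"yaw":0.525}]'|head -3
python3 -m crank '[{"grip":0.068,"x":0,"y":0,"z":0,"yaw":0},{"grip":0.068,"x":0,"y":0,"z":0,"yaw":0},{"grip":0.068,"x":0,"y":0,"z":0,"yaw":0},{"grip":0.068,"x":0,"y":0,"z":0,"yaw":0},{"grip":0.068,"x":0,"y":0,"z":0,"yaw":0}]'|head -3
python3 - <<'E'
from h import *
c,f=grab("wrist","w15")
for a,p,r in blobs(f,"wblue",300): print(a,np.round(p,1),np.round(r[0],1),np.round(r[1],1),onplane(c,[p],48).round(1))
plan(480,-352.5,34.5,-2.3)
E
```

```text
time_s: 58.92
ee_pos: [537.0, -207.5, 151.9]
ee_rot: [-179.9, 0.0, 57.6]
time_s: 59.33
ee_pos: [508.5, -280.9, 151.9]
ee_rot: [-179.9, 0.1, 27.5]
time_s: 59.75
ee_pos: [479.2, -353.5, 103.7]
ee_rot: [-179.8, 0.3, -2.6]
time_s: 60.17
ee_pos: [481.5, -353.2, 107.6]
ee_rot: [180.0, -0.1, -2.2]
2773 [ 18.3 156.6] [ 21.5 155. ] [80. 43.] [[ 563.6 -156.9   48. ]]
2107 [324.7 272.6] [321.6 270.1] [42.2 73.8] [[ 474.8 -356.7   48. ]]
1109 [ 9.4 33.6] [11. 32.] [64. 22.] [[ 637.6 -168.9   48. ]]
pose [ 481.5 -353.2  107.6] -2.2 q6 54.8 D [ -1.5   0.7 -73.1] dyaw -0.1
 "x":-0.0015,"y":-0.0007,"z":0.0731,"yaw":0.0018
```

```bash

python3 -m crank '[{"grip":0.068,"x":-0.0015,"y":0.001,"z":0.018,"yaw":0},{"grip":0.068,"x":-0.0015,"y":0.001,"z":0.036,"yaw":0},{"grip":0.068,"x":-0.0015,"y":0.001,"z":0.054,"yaw":0},{"grip":0.068,"x":-0.0015,"y":0.001,"z":0.0725,"yaw":0},{"grip":0.068,"x":-0.0015,"y":0.001,"z":0.0725,"yaw":0}]'|head -4
python3 -m crank '[{"grip":0.045,"x":0,"y":0,"z":0,"yaw":0},{"grip":0.045,"x":0,"y":0,"z":0,"yaw":0},{"grip":0.045,"x":0,"y":0,"z":0,"yaw":0},{"grip":0.045,"x":0,"y":0,"z":0,"yaw":0},{"grip":0.045,"x":0,"y":0,"z":0,"yaw":0}]' 15
python3 -m crank '[{"grip":0.045,"x":0,"y":0,"z":-0.01,"yaw":0},{"grip":0.045,"x":0,"y":0,"z":-0.025,"yaw":0},{"grip":0.045,"x":0,"y":0,"z":-0.045,"yaw":0},{"grip":0.045,"x":0,"y":0,"z":-0.065,"yaw":0},{"grip":0.045,"x":0,"y":0,"z":-0.08,"yaw":0}]'
python3 -c "
from h import *
plan(365,-238,112,-2,n=1)"
```

```text
time_s: 60.63
ee_pos: [477.7, -352.8, 31.6]
ee_rot: [-179.8, 0.3, -2.2]
force: [-0.9, 0.7, 0.1]
time_s: 61.05
ee_pos: [479.8, -354.4, 35.6]
ee_rot: [-180.0, -0.1, -2.3]
force: [0.4, 3.4, 3.7]
gripper_width: 53.1
gripper_force: 15.0
time_s: 61.47
ee_pos: [480.1, -355.8, 117.2]
ee_rot: [179.8, -0.2, -2.3]
force: [0.5, -0.3, -0.2]
gripper_width: 53.2
gripper_force: 15.0
pose [ 480.1 -355.8  117.2] -2.28 q6 54.7 D [-115.1  117.8   -5.2] dyaw 0.28
 "x":-0.1197,"y":-0.1131,"z":0.0052,"yaw":-0.0049
```

```bash

python3 -m crank '[{"grip":0.045,"x":-0.02,"y":-0.019,"z":0,"yaw":0},{"grip":0.045,"x":-0.046,"y":-0.043,"z":0,"yaw":0},{"grip":0.045,"x":-0.072,"y":-0.068,"z":0,"yaw":0},{"grip":0.045,"x":-0.098,"y":-0.092,"z":0,"yaw":0},{"grip":0.045,"x":-0.119,"y":-0.113,"z":0,"yaw":0}]'|head -3
python3 -m crank '[{"grip":0.045,"x":0,"y":0,"z":0.02,"yaw":0},{"grip":0.045,"x":0,"y":0,"z":0.04,"yaw":0},{"grip":0.045,"x":0,"y":0,"z":0.06,"yaw":0},{"grip":0.045,"x":0,"y":0,"z":0.075,"yaw":0},{"grip":0.045,"x":0,"y":0,"z":0.08,"yaw":0}]'|head -3
python3 -m crank '[{"grip":0.045,"x":0,"y":0,"z":0,"yaw":0},{"grip":0.045,"x":0,"y":0,"z":0,"yaw":0},{"grip":0.045,"x":0,"y":0,"z":0,"yaw":0},{"grip":0.045,"x":0,"y":0,"z":0,"yaw":0},{"grip":0.045,"x":0,"y":0,"z":0,"yaw":0}]'
python3 -c "
from h import *
plan(365,-238,23,-2)"
```

```text
time_s: 61.88
ee_pos: [363.2, -236.0, 115.2]
ee_rot: [179.9, -0.0, -2.3]
time_s: 62.3
ee_pos: [364.4, -236.9, 33.6]
ee_rot: [-180.0, 0.1, -2.3]
time_s: 62.72
ee_pos: [365.5, -237.4, 35.3]
ee_rot: [179.9, -0.1, -2.3]
force: [0.2, 0.2, -0.6]
gripper_width: 52.7
gripper_force: 15.0
pose [ 365.5 -237.4   35.3] -2.29 q6 57.8 D [ -0.5  -0.6 -12.3] dyaw 0.29
 "x":-0.0005,"y":0.0006,"z":0.0123,"yaw":-0.0050
```

```bash

python3 -m crank '[{"grip":0.045,"x":0,"y":0,"z":0.004,"yaw":0},{"grip":0.045,"x":0,"y":0,"z":0.007,"yaw":0},{"grip":0.045,"x":0,"y":0,"z":0.0095,"yaw":0},{"grip":0.045,"x":0,"y":0,"z":0.0115,"yaw":0},{"grip":0.045,"x":0,"y":0,"z":0.012,"yaw":0}]'|head -4
python3 -m crank '[{"grip":0.045,"x":0,"y":0,"z":0,"yaw":0},{"grip":0.053,"x":0,"y":0,"z":0,"yaw":0},{"grip":0.056,"x":0,"y":0,"z":0,"yaw":0},{"grip":0.06,"x":0,"y":0,"z":0,"yaw":0},{"grip":0.064,"x":0,"y":0,"z":0,"yaw":0}]'
python3 -m crank '[{"grip":0.066,"x":0,"y":0,"z":-0.005,"yaw":0},{"grip":0.066,"x":0,"y":0,"z":-0.02,"yaw":0},{"grip":0.066,"x":0,"y":0,"z":-0.04,"yaw":0},{"grip":0.066,"x":0,"y":0,"z":-0.06,"yaw":0},{"grip":0.066,"x":0,"y":0,"z":-0.08,"yaw":0}]'|head -3
python3 -m crank '[{"grip":0.091,"x":0,"y":0,"z":-0.02,"yaw":-0.09},{"grip":0.091,"x":0,"y":0,"z":-0.02,"yaw":-0.2},{"grip":0.091,"x":0,"y":0,"z":-0.02,"yaw":-0.31},{"grip":0.091,"x":0,"y":0,"z":-0.02,"yaw":-0.42},{"grip":0.091,"x":0,"y":0,"z":-0.02,"yaw":-0.53}]'|head -3
python3 -m crank '[{"grip":0.091,"x":0,"y":0,"z":0,"yaw":-0.1},{"grip":0.091,"x":0,"y":0,"z":0,"yaw":-0.2},{"grip":0.091,"x":0,"y":0,"z":0,"yaw":-0.31},{"grip":0.091,"x":0,"y":0,"z":0,"yaw":-0.42},{"grip":0.091,"x":0,"y":0,"z":0,"yaw":-0.54}]'|head -3
python3 -m crank '[{"grip":0.091,"x":0,"y":0,"z":0,"yaw":-0.1},{"grip":0.091,"x":0,"y":0,"z":0,"yaw":-0.2},{"grip":0.091,"x":0,"y":0,"z":0,"yaw":-0.31},{"grip":0.091,"x":0,"y":0,"z":0,"yaw":-0.42},{"grip":0.091,"x":0,"y":0,"z":0,"yaw":-0.54}]'|head -3
python3 - <<'E'
from h import *
plan(365,-237.5,56,90)
c,f=grab("wrist","w16")
for a,p,r in blobs(f,"wblue",300,(240,150,400,320)): print(a,np.round(p,1),np.round(r[1],1),r[2],onplane(c,[p],50).round(1))
E
```

```text
time_s: 63.13
ee_pos: [364.1, -236.9, 23.1]
ee_rot: [-180.0, 0.1, -2.2]
force: [-5.6, 0.1, 18.6]
time_s: 63.55
ee_pos: [365.0, -237.0, 22.3]
ee_rot: [-180.0, 0.0, -2.3]
force: [0.4, 0.4, 0.1]
gripper_width: 62.9
gripper_force: 0.0
time_s: 63.97
ee_pos: [364.8, -236.8, 103.4]
ee_rot: [-180.0, 0.0, -2.3]
time_s: 64.38
ee_pos: [365.0, -237.0, 122.8]
ee_rot: [180.0, -0.0, 28.4]
time_s: 64.8
ee_pos: [364.9, -236.9, 122.6]
ee_rot: [-180.0, -0.0, 59.3]
time_s: 65.22
ee_pos: [364.9, -236.9, 122.6]
ee_rot: [-180.0, -0.0, 90.3]
pose [ 364.9 -236.9  122.6] 90.28 q6 -34.8 D [  0.1  -0.6 -66.6] dyaw -0.28
 "x":-0.0006,"y":0.0001,"z":0.0666,"yaw":0.0049
1934 [320.7 258.1] [64. 34.] 90.0 [[ 365.9 -237.5   50. ]]
```

View pics/w16.png

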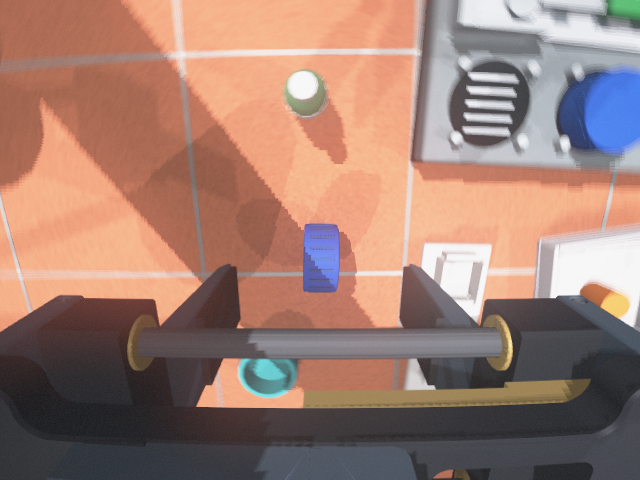

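```bash

python3 -m crank '[{"grip":0.091,"x":0,"y":0,"z":0.02,"yaw":0},{"grip":0.091,"x":0,"y":0,"z":0.04,"yaw":0},{"grip":0.091,"x":0,"y":0,"z":0.055,"yaw":0},{"grip":0.091,"x":0,"y":0,"z":0.066,"yaw":0},{"grip":0.091,"x":0,"y":0,"z":0.066,"yaw":0}]'|head -3
python3 -m crank '[{"grip":0.091,"x":0,"y":0.007,"z":0,"yaw":0},{"grip":0.091,"x":0,"y":0.014,"z":0,"yaw":0},{"grip":0.091,"x":0,"y":0.02,"z":0,"yaw":0},{"grip":0.091,"x":0,"y":0.025,"z":0,"yaw":0},{"grip":0.091,"x":0,"y":0.029,"z":0,"yaw":0}]'|head -4
python3 -m crank '[{"grip":0.091,"x":0,"y":0.006,"z":0,"yaw":0},{"grip":0.091,"x":0,"y":0.012,"z":0,"yaw":0},{"grip":0.091,"x":0,"y":0.018,"z":0,"yaw":0},{"grip":0.091,"x":0,"y":0.024,"z":0,"yaw":0},{"grip":0.091,"x":0,"y":0.03,"z":0,"yaw":0}]'|head -4
python3 -m crank '[{"grip":0.091,"x":0,"y":0,"z":0,"yaw":0},{"grip":0.091,"x":0,"y":0.0,"z":0,"yaw":0},{"grip":0.091,"x":0,"y":0,"z":-0.015,"yaw":0},{"grip":0.091,"x":0,"y":0,"z":-0.03,"yaw":0},{"grip":0.091,"x":0,"y":0,"z":-0.045,"yaw":0}]'|head -4
python3 -m crank '[{"grip":0.08,"x":0,"y":-0.02,"z":0,"yaw":0.036},{"grip":0.08,"x":0,"y":-0.02,"z":0,"yaw":0.036},{"grip":0.08,"x":0,"y":-0.02,"z":0,"yaw":0.036},{"grip":0.08,"x":0,"y":-0.02,"z":0,"yaw":0.036},{"grip":0.08,"x":0,"y":-0.02,"z":0,"yaw":0.036}]'|head -3
python3 - <<'E'
from h import *
c,f=grab("wrist","w17"); np.savez("pics/w17.npz",**c)
h=cv2.cvtColor(f,cv2.COLOR_RGB2HSV)
for a,p,r in blobs(f,"wblue",300,(180,150,450,400)):
    X=onplane(c,[p],26)[0]; print(a,np.round(p,1),r,X.round(1)); x,y=map(int,p); print("centre",h[y-15:y+16,x-15:x+16].reshape(-1,3).mean(0),h[y-15:y+16,x-15:x+16,2].std())
    plan(X[0],X[1],60,88)
E
```

```text
time_s: 65.68
ee_pos: [363.6, -236.0, 54.7]
ee_rot: [-179.8, -0.2, 89.8]
time_s: 66.1
ee_pos: [395.4, -237.3, 57.1]
ee_rot: [179.9, 0.0, 90.0]
force: [-0.2, 0.2, 0.2]
time_s: 66.52
ee_pos: [424.7, -237.1, 56.5]
ee_rot: [180.0, -0.0, 90.0]
force: [-0.4, -0.2, 0.3]
time_s: 66.93
ee_pos: [423.3, -236.8, 101.7]
ee_rot: [-179.9, -0.1, 90.0]
force: [0.3, -0.9, 0.0]
time_s: 67.35
ee_pos: [404.4, -237.1, 101.2]
ee_rot: [-180.0, -0.0, 87.9]
3737 [322.3 265.1] ((322.20001220703125, 265.10003662109375), (70.21253204345703, 67.08203887939453), 26.56505012512207) [ 406.2 -244.    26. ]
centre [113.58480749 143.92403746 234.88865765] 0.5634426367960752
pose [ 404.4 -237.1  101.1] 87.92 q6 -29.7 D [  1.8  -7.  -41.1] dyaw 0.08
 "x":-0.0069,"y":0.0021,"z":0.0411,"yaw":-0.0014
```

```bash

python3 -m crank '[{"grip":0.062,"x":-0.003,"y":0.001,"z":0.01,"yaw":0},{"grip":0.062,"x":-0.0065,"y":0.002,"z":0.02,"yaw":0},{"grip":0.062,"x":-0.0065,"y":0.002,"z":0.03,"yaw":0},{"grip":0.062,"x":-0.0065,"y":0.002,"z":0.03,"yaw":0},{"grip":0.062,"x":-0.0065,"y":0.002,"z":0.03,"yaw":0}]'|head -3
python3 -m crank '[{"grip":0.062,"x":0,"y":0,"z":0,"yaw":0},{"grip":0.062,"x":0,"y":0,"z":0,"yaw":0},{"grip":0.062,"x":0,"y":0,"z":0,"yaw":0},{"grip":0.062,"x":0,"y":0,"z":0,"yaw":0},{"grip":0.062,"x":0,"y":0,"z":0,"yaw":0}]'|head -3
python3 - <<'E'
from h import *
c,f=grab("wrist","w18"); w=dict(np.load("pics/w17.npz"))
for a,p,r in blobs(f,"wblue",300,(180,150,450,400)):
    print(np.round(p,1),np.round(r[1],1),onplane(c,[p],26).round(1),*tri(w,(322.25,265.1),c,p))
g=cv2.cvtColor(cv2.imread("pics/w17.png"),cv2.COLOR_BGR2HSV)
print(g[265,285:360:4,2],g[230:304:4,322,2])
plan(406.2,-243.5,24,88)
E
```

```text
time_s: 67.82
ee_pos: [405.2, -243.4, 70.2]
ee_rot: [-179.9, -0.1, 87.9]
time_s: 68.23
ee_pos: [405.9, -243.7, 71.8]
ee_rot: [180.0, 0.0, 87.9]
[319.8 271.5] [80.2 75.5] [[ 406.1 -243.8   26. ]] [ 406.06163609 -248.15428759   15.38828998] 0.1042610182418191
[163 234 235 235 235 235 236 235 235 235 234 235 235 235 234 234 235 235
 233] [156 237 235 236 236 235 235 235 235 233 234 235 234 235 234 234 235 223
 179]
pose [ 405.9 -243.7   71.8] 87.9 q6 -30.3 D [  0.3   0.2 -47.8] dyaw 0.1
 "x":0.0002,"y":0.0003,"z":0.0478,"yaw":-0.0017
```

```bash

python3 -m crank '[{"grip":0.062,"x":0,"y":0,"z":0.014,"yaw":0},{"grip":0.062,"x":0,"y":0,"z":0.027,"yaw":0},{"grip":0.062,"x":0,"y":0,"z":0.038,"yaw":0},{"grip":0.062,"x":0,"y":0,"z":0.044,"yaw":0},{"grip":0.062,"x":0,"y":0,"z":0.048,"yaw":0}]'|head -4
python3 -m crank '[{"grip":0.062,"x":0,"y":0,"z":0,"yaw":0},{"grip":0.045,"x":0,"y":0,"z":0,"yaw":0},{"grip":0.045,"x":0,"y":0,"z":0,"yaw":0},{"grip":0.045,"x":0,"y":0,"z":0,"yaw":0},{"grip":0.045,"x":0,"y":0,"z":0,"yaw":0}]' 15
python3 -m crank '[{"grip":0.045,"x":0,"y":0,"z":-0.015,"yaw":0},{"grip":0.045,"x":0,"y":0,"z":-0.035,"yaw":0},{"grip":0.045,"x":0,"y":0,"z":-0.06,"yaw":0},{"grip":0.045,"x":0,"y":0,"z":-0.085,"yaw":0},{"grip":0.045,"x":0,"y":0,"z":-0.105,"yaw":0}]'
python3 -c "
from h import *
plan(487,-131,125,88,n=1)"
```

```text
time_s: 68.7
ee_pos: [405.5, -243.4, 22.9]
ee_rot: [-180.0, -0.0, 87.9]
force: [-0.3, -0.1, 0.1]
time_s: 69.12
ee_pos: [406.0, -243.8, 23.9]
ee_rot: [180.0, 0.0, 87.9]
force: [0.8, 0.3, 0.9]
gripper_width: 53.1
gripper_force: 15.0
time_s: 69.53
ee_pos: [406.1, -243.8, 130.5]
ee_rot: [179.9, 0.1, 87.9]
force: [0.2, -0.4, 0.3]
gripper_width: 53.0
gripper_force: 15.0
pose [ 406.1 -243.8  130.5] 87.9 q6 -30.3 D [ 80.9 112.8  -5.5] dyaw 0.1
 "x":0.1157,"y":0.0767,"z":0.0055,"yaw":-0.0018
```

```bash

python3 -m crank '[{"grip":0.045,"x":0.02,"y":0.013,"z":0,"yaw":0},{"grip":0.045,"x":0.045,"y":0.03,"z":0,"yaw":0},{"grip":0.045,"x":0.07,"y":0.046,"z":0,"yaw":0},{"grip":0.045,"x":0.095,"y":0.063,"z":0,"yaw":0},{"grip":0.045,"x":0.1157,"y":0.0767,"z":0,"yaw":0}]'|head -3
python3 -m crank '[{"grip":0.045,"x":0,"y":0,"z":0.01,"yaw":0},{"grip":0.045,"x":0,"y":0,"z":0.02,"yaw":0},{"grip":0.045,"x":0,"y":0,"z":0.03,"yaw":0},{"grip":0.045,"x":0,"y":0,"z":0.04,"yaw":0},{"grip":0.045,"x":0,"y":0,"z":0.04,"yaw":0}]'|head -3
python3 -m crank '[{"grip":0.045,"x":0,"y":0,"z":0,"yaw":0},{"grip":0.045,"x":0,"y":0,"z":0,"yaw":0},{"grip":0.045,"x":0,"y":0,"z":0,"yaw":0},{"grip":0.045,"x":0,"y":0,"z":0,"yaw":0},{"grip":0.045,"x":0,"y":0,"z":0,"yaw":0}]'|head -3
python3 -c "
from h import *
plan(487,-130.8,54,88)"
```

```text
time_s: 69.95
ee_pos: [487.6, -129.3, 129.0]
ee_rot: [179.9, -0.0, 87.9]
time_s: 70.37
ee_pos: [484.3, -131.1, 86.0]
ee_rot: [-179.7, -0.1, 87.8]
time_s: 70.78
ee_pos: [486.9, -131.0, 88.9]
ee_rot: [179.9, 0.0, 87.9]
pose [ 486.9 -131.    88.9] 87.88 q6 -14.3 D [  0.1   0.2 -34.9] dyaw 0.12
 "x":0.0002,"y":0.0001,"z":0.0349,"yaw":-0.0021
```

```bash

python3 -m crank '[{"grip":0.045,"x":0,"y":0,"z":0.01,"yaw":0},{"grip":0.045,"x":0,"y":0,"z":0.018,"yaw":0},{"grip":0.045,"x":0,"y":0,"z":0.025,"yaw":0},{"grip":0.045,"x":0,"y":0,"z":0.031,"yaw":0},{"grip":0.045,"x":0,"y":0,"z":0.0345,"yaw":0}]'|head -4
python3 -m crank '[{"grip":0.045,"x":0,"y":0,"z":0,"yaw":0},{"grip":0.045,"x":0,"y":0,"z":0,"yaw":0},{"grip":0.054,"x":0,"y":0,"z":0,"yaw":0},{"grip":0.06,"x":0,"y":0,"z":0,"yaw":0},{"grip":0.064,"x":0,"y":0,"z":0,"yaw":0}]'
python3 -m crank '[{"grip":0.064,"x":0,"y":0,"z":-0.005,"yaw":0},{"grip":0.064,"x":0,"y":0,"z":-0.02,"yaw":0},{"grip":0.064,"x":0,"y":0,"z":-0.05,"yaw":0},{"grip":0.064,"x":0,"y":0,"z":-0.08,"yaw":0},{"grip":0.064,"x":0,"y":0,"z":-0.11,"yaw":0}]'|head -3
python3 -m crank '[{"grip":0.064,"x":0,"y":0,"z":-0.03,"yaw":0},{"grip":0.064,"x":0,"y":0,"z":-0.06,"yaw":0},{"grip":0.091,"x":0,"y":0,"z":-0.08,"yaw":0},{"grip":0.091,"x":0,"y":0,"z":-0.08,"yaw":0},{"grip":0.091,"x":0,"y":0,"z":-0.08,"yaw":0}]'|head -3
python3 - <<'E'
from h import *
plan(575.8,140.9,180,88,n=2)
E
```

```text
time_s: 71.2
ee_pos: [485.9, -130.6, 53.2]
ee_rot: [-179.9, -0.0, 87.9]
force: [-6.0, 1.4, 15.2]
time_s: 71.62
ee_pos: [486.7, -130.8, 54.0]
ee_rot: [180.0, -0.0, 87.9]
force: [-0.5, 0.5, 0.3]
gripper_width: 63.0
gripper_force: 0.0
time_s: 72.03
ee_pos: [486.3, -130.7, 165.5]
ee_rot: [-180.0, -0.0, 87.9]
time_s: 72.45
ee_pos: [487.0, -130.9, 245.3]
ee_rot: [179.8, 0.0, 87.9]
pose [ 487.  -130.9  245.3] 87.9 q6 -14.3 D [ 88.8 271.8 -65.3] dyaw 0.1
 "x":0.1374,"y":0.0394,"z":0.0327,"yaw":-0.0009
 "x":0.1374,"y":0.0395,"z":0.0327,"yaw":-0.0009
```

```bash

python3 -m crank '[{"grip":0.0,"x":0.025,"y":0.007,"z":0,"yaw":0},{"grip":0.0,"x":0.05,"y":0.014,"z":0,"yaw":0},{"grip":0.0,"x":0.08,"y":0.022,"z":0,"yaw":0},{"grip":0.0,"x":0.11,"y":0.031,"z":0,"yaw":0},{"grip":0.0,"x":0.1374,"y":0.0394,"z":0.01,"yaw":0}]'|head -3
python3 -m crank '[{"grip":0.0,"x":0.03,"y":0.009,"z":0,"yaw":0},{"grip":0.0,"x":0.06,"y":0.018,"z":0.02,"yaw":0},{"grip":0.0,"x":0.09,"y":0.026,"z":0.04,"yaw":0},{"grip":0.0,"x":0.12,"y":0.034,"z":0.06,"yaw":0},{"grip":0.0,"x":0.1374,"y":0.0394,"z":0.07,"yaw":0}]'|head -3
python3 -m crank '[{"grip":0.0,"x":0,"y":0,"z":0.02,"yaw":0},{"grip":0.0,"x":0,"y":0,"z":0.04,"yaw":0},{"grip":0.0,"x":0,"y":0,"z":0.05,"yaw":0},{"grip":0.0,"x":0,"y":0,"z":0.05,"yaw":0},{"grip":0.0,"x":0,"y":0,"z":0.05,"yaw":0}]'
python3 - <<'E'
from h import *
plan(575.8,140.9,90,88)
c,f=grab("top","top3"); c,s=grab("scene","scene3"); c,w=grab("wrist","w19")
a=cv2.resize(f[80:360,90:530],(800,509))[:300,:]; 
A=cv2.resize(f[150:350,90:530],(440,200)); 
t=cv2.resize(f[150:300,200:480],(560,300)); t2=cv2.resize(f[150:350,90:230],(210,300))
u=cv2.resize(s[180:350,150:450],(530,300))
im=np.zeros((600,800,3),np.uint8); im[:300,:560]=t; im[:300,570:780]=t2; im[300:,:530]=u; im[300:,540:800]=cv2.resize(w,(260,195))[:195].repeat(1,0)[np.minimum(np.arange(300),194)]
cv2.imwrite("pics/fin.png",im[:,:,::-1])
E
```

```text
time_s: 72.87
ee_pos: [531.5, 6.5, 233.9]
ee_rot: [180.0, -0.0, 87.9]
time_s: 73.28
ee_pos: [573.7, 143.3, 159.6]
ee_rot: [-179.6, 0.0, 88.0]
time_s: 73.7
ee_pos: [574.9, 140.6, 113.2]
ee_rot: [-179.9, 0.0, 87.9]
force: [0.3, -0.4, 0.8]
gripper_width: 0.4
gripper_force: 0.0
pose [574.9 140.6 113.2] 87.88 q6 14.7 D [  0.9   0.3 -23.2] dyaw 0.12
 "x":0.0003,"y":0.0009,"z":0.0232,"yaw":-0.0021
```

View pics/fin.png

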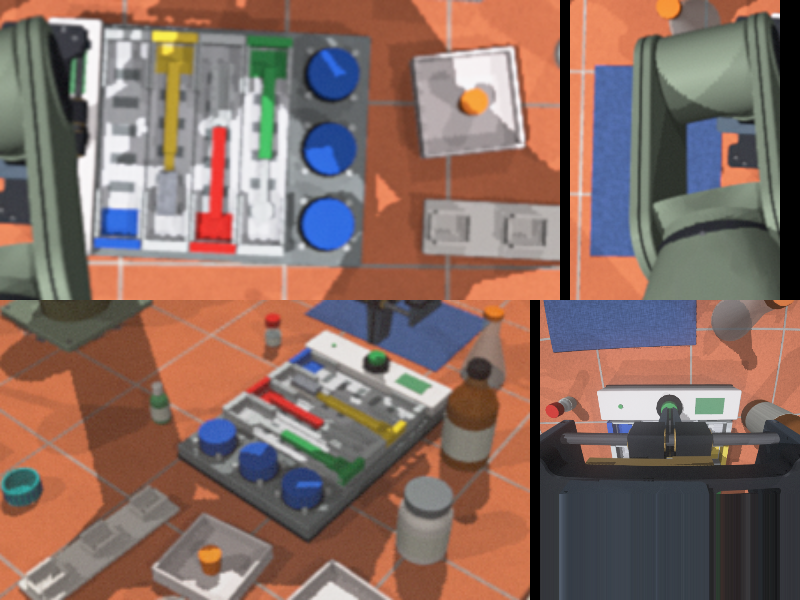

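```bash

python3 -m crank '[{"grip":0.0,"x":0,"y":0.001,"z":0.008,"yaw":0},{"grip":0.0,"x":0,"y":0.001,"z":0.016,"yaw":0},{"grip":0.0,"x":0,"y":0.001,"z":0.022,"yaw":0},{"grip":0.0,"x":0,"y":0.001,"z":0.024,"yaw":0},{"grip":0.0,"x":0,"y":0.001,"z":0.026,"yaw":0}]'|head -4
python3 -m crank '[{"grip":0.0,"x":0,"y":0,"z":0.002,"yaw":0},{"grip":0.0,"x":0,"y":0,"z":0.004,"yaw":0},{"grip":0.0,"x":0,"y":0,"z":0.006,"yaw":0},{"grip":0.0,"x":0,"y":0,"z":0.007,"yaw":0},{"grip":0.0,"x":0,"y":0,"z":0.007,"yaw":0}]'|head -4
```

```text
time_s: 74.27
ee_pos: [576.1, 140.8, 87.3]
ee_rot: [-179.9, 0.0, 87.9]
force: [0.8, 0.9, 0.5]
time_s: 74.68
ee_pos: [576.4, 140.9, 81.3]
ee_rot: [-180.0, -0.0, 87.9]
force: [-0.7, -0.4, 5.0]
```

```bash

python3 -m crank '[{"grip":0.0,"x":0,"y":0,"z":0.001,"yaw":0},{"grip":0.0,"x":0,"y":0,"z":0.002,"yaw":0},{"grip":0.0,"x":0,"y":0,"z":0.003,"yaw":0},{"grip":0.0,"x":0,"y":0,"z":0.003,"yaw":0},{"grip":0.0,"x":0,"y":0,"z":0.003,"yaw":0}]'|head -4
python3 -m crank '[{"grip":0.0,"x":0,"y":0,"z":0.001,"yaw":0},{"grip":0.0,"x":0,"y":0,"z":0.001,"yaw":0},{"grip":0.0,"x":0,"y":0,"z":0.001,"yaw":0},{"grip":0.0,"x":0,"y":0,"z":0.001,"yaw":0},{"grip":0.0,"x":0,"y":0,"z":0.001,"yaw":0}]'|head -4
```

```text
time_s: 75.1
ee_pos: [576.4, 140.8, 80.1]
ee_rot: [180.0, -0.0, 87.9]
force: [-5.1, -1.8, 15.0]
time_s: 75.52
ee_pos: [576.5, 140.9, 80.0]
ee_rot: [179.9, -0.0, 87.9]
force: [-6.8, -2.4, 18.9]
```

```bash

python3 -m crank '[{"grip":0.0,"x":0,"y":0,"z":-0.01,"yaw":0},{"grip":0.0,"x":0,"y":0,"z":-0.03,"yaw":0},{"grip":0.0,"x":0,"y":0,"z":-0.06,"yaw":0},{"grip":0.0,"x":0,"y":0,"z":-0.09,"yaw":0},{"grip":0.0,"x":0,"y":0,"z":-0.1,"yaw":0}]'|head -4
python3 -m crank '[{"grip":0.0,"x":0,"y":0,"z":0,"yaw":0},{"grip":0.0,"x":0,"y":0,"z":0,"yaw":0},{"grip":0.0,"x":0,"y":0,"z":0,"yaw":0},{"grip":0.0,"x":0,"y":0,"z":0,"yaw":0},{"grip":0.0,"x":0,"y":0,"z":0,"yaw":0}]'|head -3
python3 -c "
from workcell import *
print(job_done())"
```

```text
time_s: 75.93
ee_pos: [579.0, 141.5, 181.3]
ee_rot: [179.5, -0.1, 87.9]
force: [0.8, 0.3, -0.1]
time_s: 76.35
ee_pos: [575.7, 140.7, 175.3]
ee_rot: [-179.8, 0.0, 87.9]
the job is handed in; nothing more can be done
None
```

The job is handed in at 76 s with no verdict shown: the one bung is in the dish (on its side when last seen closely), the scoop, brush and paddle are in their matching lanes (no spatula was there), all three caps are rim down in the pockets, and the start button was then pressed to its stop.

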